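# Lay out the wheel job on the outlined tiles

### The job

Lay out the parts for the wheel job: put the wrench, the brake pad, the wheel bearing and the socket each on the black tile that carries its own yellow outline, centred on the outline and, for the wrench and the brake pad, lying along it (either end first). The brake pad stays friction side up and the socket stands upright, open end up; leave the nut dish and the grease jar where they are.

Things in the scene. Friction and masses are not known exactly. Their poses are not given: they have to be found in the camera images.
- wrench_mid (a point): Silver double open-ended wrench lying flat on the bench, 146 mm long, symmetrical end for end. Shank 14 mm wide (y) and 8 mm thick; the jaw heads, starting 32 mm from the centre, are 32 mm wide and 10 mm thick. The point is its centre, half-way up of the heads (5 mm above its underside); x runs along its length, z up. About 0.11 kg.
- brakepad_mid (a point): Disc brake pad lying flat, friction side up: red steel backing plate 100 (x) x 48 (y) x 6 mm with an ear 18 mm wide at each end (126 mm over the ears), carrying two dark grey friction blocks, together 93 x 44 mm, to a total height of 16 mm. Symmetrical end for end. The point is its centre, half-way up (8 mm above its underside); x runs along its length, z up. About 0.3 kg.
- bearing_mid (a point): Wheel bearing lying flat: silver ring with a blue seal on its face, 60 mm outer diameter, 28 mm bore, 28 mm high. The point is its centre, half-way up (14 mm above its underside), on the axis of the bore; z up. About 0.3 kg.
- socket_mid (a point): Dark steel wheel-nut socket with a green band, standing upright on the bench, open end up, 30 mm diameter, 60 mm tall. The point is its centre, half-way up (30 mm above its underside), on its axis; z up. About 0.2 kg.
- wrench_outline (a point): Black rubber tile, 170 (x) x 80 (y) x 6 mm thick, fixed flat to the bench, with a flat yellow outline in its middle: the wrench, lengthwise along x (3 mm larger all round). The point is the centre of the outline on the tile's top face, 6 mm above the bench; z is up and x runs along the tile's long side. The outline is only colour, there is no recess.
- brakepad_outline (a point): Black rubber tile, 170 (x) x 80 (y) x 6 mm thick, fixed flat to the bench, with a flat yellow outline in its middle: the brake pad with its two ears, lengthwise along x (3 mm larger all round). The point is the centre of the outline on the tile's top face, 6 mm above the bench; z is up and x runs along the tile's long side. The outline is only colour, there is no recess.
- bearing_outline (a point): Black rubber tile, 170 (x) x 80 (y) x 6 mm thick, fixed flat to the bench, with a flat yellow outline in its middle: a ring, 68 mm outside with a 30 mm black centre, for the bearing. The point is the centre of the outline on the tile's top face, 6 mm above the bench; z is up and x runs along the tile's long side. The outline is only colour, there is no recess.
- socket_outline (a point): Black rubber tile, 170 (x) x 80 (y) x 6 mm thick, fixed flat to the bench, with a flat yellow outline in its middle: a plain disc, 37 mm across, for the socket. The point is the centre of the outline on the tile's top face, 6 mm above the bench; z is up and x runs along the tile's long side. The outline is only colour, there is no recess.
- nut_dish: Bystander, loose: round steel dish with three brass wheel nuts, 70 mm across, 22 mm high, among the tiles. Its origin is the centre of its underside. Leave it where it is.
- grease_jar: Bystander, loose: white jar with a red cap, 52 mm diameter, 58 mm tall, upright on the bench. Its origin is the centre of its underside. Leave it where it is.
Mind the look-alikes: they are no part of the job. Of the things like the part that bears wrench_mid, leave any that is orange; of the rest the larger one is meant.

How it is judged:
By the outcome, as a careful person would: the job done as asked, in the order asked, and still so for the second after the job is handed in, with the robot touching nothing.
It also fails if it takes over 134 s, if anything falls off the work surface, if the arm or the gripper's body presses on something with over 40 N, if the wrist force passes 120 N, or if a joint passes its speed limit or range.

### The arm

A 6-joint arm with a two-finger parallel gripper is mounted at the origin on the work surface. World frame = base frame: x ahead of the robot, y to its left, z up, the work surface at z = 0. Lengths are in m, angles in rad, forces in N, time in s.
With the tool pointing down it reaches from about 0.325 to 1 m from the base axis. Payload 5.1 kg.
Tool frame: the origin (TCP) lies at the very end of the fingers, on their centre line; the grasp point (between the pads) lies 19 mm behind it (robot.pinch_z is the distance from the TCP to the grasp point, in m); z points along the fingers, y is the direction in which the jaws open and shut (so a half turn about z gives the same grasp; the last joint's range is limited). The gripper opens to 85 mm and grips with 20 to 120 N. Pads are 22 mm wide; open, the fingers measure 114 mm over their backs; the gripper's body (76 mm by 85 mm) begins 54 mm behind the grasp point. The pads swing forward as they close: fully open they stand 13 mm farther back than shut.
Start: joints at [1.118, 0.124, 1.65, -0, 1.367, -0.083], TCP at [0.235, 0.606, 0.231] pointing down, gripper open.
Joint ranges: [-2.61, 2.61], [-1.02, 2.33], [0.03, 2.71], [-1.35, 4.49], [0.32, 2.68], [-2.91, 2.91]. Speed limits (rad/s): [2.57, 2.57, 3.14, 3.14, 3.14, 3.14].

### API

Orientations are given as a rotation vector (axis times angle).
In Python, from cell import monitor, viewer, robot gives the robot as it stands.
- The arm moves only by the tool play_rows, never from a script. Its argument "targets" is a list of rows, each an object of numbers: "rx", "ry", "rz": the turn, a rotation vector about the tool's x, y, z in rad; "x", "y", "z": the shift along the tool's x, y, z in mm; "jaw": the finger opening in mm, from 0 to 85.4. A call has exactly 8 rows; each row shifts and turns the commanded pose from where the row before left it, along the tool's axes as they then stand; what a row does not reach is not made up. A row lasts 1/8 s, in which the tool goes at most 62.5 mm and 10.7 degrees, less where a joint would pass 70% of its speed; a pose out of reach is approached as far as the arm can. A call is refused whole if a number of a shift passes 62.5 or a number of a turn 0.188, either way. A call with a gripper value outside its range is refused whole. The fingers move at their own pace and stop on an object; "force" is the grip in N (left out, the last holds). Time passes only in rows, so rows that do not move let the fingers close, or fill a call up. It gives the time, the measured TCP pose, the force and the opening at its end, in the units of the state.
- monitor.read_state(): the state, without advancing time (a new reading comes with each control period).
- viewer.get_image(name): name is "scene" or "top" or "wrist"; returns a dict with "img" (384x512x3 uint8, red, green, blue), "intrinsics" (3x3 intrinsics, pixels), "k1" (the pictures are not rectified: a ray, as slopes to the right and down, at radius r is drawn at 1 + k1 r^2 times it, then the intrinsics apply), "camera_from_world" (4x4, takes a point from world to camera coordinates). Camera axes: x right, y up, looking along -z (the intrinsics and any distortion apply to the point x, -y, -z); pixel columns grow to the right and rows downward; lengths in m; the calibration is good to about 2 mm. A picture is of the moment at which its call begins. There is no depth.
- robot.finish_job(): hands the job in, once; it reports no verdict.
Trained networks look in a picture, given as the dict that the camera call returned (one of the last four; its "shot" number tells which), for a name from the list of things; names that differ only in an ending like _2 or _b are one class to them, and where a whole thing is asked for, a point or a joint stands for the part that bears it (a point fixed in the world has none). Each returns a list of dicts, best first, with "p" (0 to 1); they miss things now and then, are a little off and sometimes report something else, mostly with a low value. They report only what shows in the picture. A call takes as long as a camera call. They do not tell look-alikes from the thing itself.
- viewer.cut_out(picture, thing): "region" (384x512 bool, what is visible of it) and "point" ([row, column] in pixels, amid what is visible of it).
- viewer.landmark_of(picture, thing): "point" ([row, column] in pixels: a listed point, or the origin of a listed thing).
The state is a dict: "t": time; "joints": joint angles; "qvel": joint speeds; "tau": joint torques, N m; "ee_pos": TCP position; "ee_rot": TCP orientation; "contact_force": force on the tool from outside, world axes, zero at the start; "wrist_torque": the same for the moment, N m; "opening": finger opening in m.
Only numpy, scipy, OpenCV 4.12 (cv2) and the standard library are available. Lean on these libraries where they do the work, as an engineer would, in place of code of your own. Each camera call takes 0.05 s, during which the arm holds its last target.

## Working session

There is one attempt and no reset: what is moved stays moved. The work goes in short steps, Python scripts to look and compute and a tool call to move; the robot and the scene stay as the last step left them, time stands still between calls to the robot, and variables do not carry over. Pictures are saved under pics/ and viewed, and the job is handed in when it is done.

Besides the shell and the picture viewer there is one more tool, called after "Call:" in YAML: its name, and indented under it one key for each argument. play_rows: Moves the arm, as the interface text tells. Its arguments: {"type":"object","properties":{"targets":{"type":"array","items":{"type":"object","properties":{"rx":{"type":"number"},"ry":{"type":"number"},"rz":{"type":"number"},"x":{"type":"number"},"y":{"type":"number"},"z":{"type":"number"},"jaw":{"type":"number"}}}},"force":{"type":"number"}},"required":["targets"]}

```bash
ls; mkdir -p pics; cat > h.py <<'E'
import numpy as np, cv2
from cell import monitor, viewer, robot
def shot(name,fn=None):
    p=viewer.get_image(name)
    if fn: cv2.imwrite('pics/'+fn,cv2.cvtColor(p['img'],cv2.COLOR_RGB2BGR))
    return p
def ray(p,rc):
    K=np.array(p['intrinsics']);k1=p['k1'];T=np.array(p['camera_from_world'])
    d=np.array([(rc[1]-K[0,2])/K[0,0],(rc[0]-K[1,2])/K[1,1]])
    u=d.copy()
    for _ in range(30): u=d/(1+k1*(u@u))
    v=np.array([u[0],-u[1],-1.]);R=T[:3,:3]
    return -R.T@T[:3,3],R.T@v
def onz(p,rc,z):
    o,v=ray(p,rc);return o+v*(z-o[2])/v[2]
def proj(p,X):
    K=np.array(p['intrinsics']);k1=p['k1'];T=np.array(p['camera_from_world'])
    c=T[:3,:3]@np.array(X)+T[:3,3];u=np.array([c[0],-c[1]])/-c[2]
    u=u*(1+k1*(u@u));return np.array([K[1,1]*u[1]+K[1,2],K[0,0]*u[0]+K[0,2]])
E
python3 - <<'E'
from h import *
np.set_printoptions(precision=4,suppress=True)
s=monitor.read_state();print(s)
for n in ['scene','top','wrist']:
    p=shot(n,n+'0.png');print(n,p['shot'],p['k1'],p['intrinsics'],p['camera_from_world'])
    if n!='scene':
        Z=dict(wrench_mid=.005,brakepad_mid=.008,bearing_mid=.014,socket_mid=.03,wrench_outline=.006,brakepad_outline=.006,bearing_outline=.006,socket_outline=.006,nut_dish=0,grease_jar=0)
        for t,z in Z.items():
            for d in viewer.landmark_of(p,t): print(t,round(d['p'],2),np.round(d['point']),onz(p,d['point'],z))
E
```

```text
pics
{'t': 0.0, 'joints': array([ 1.1184,  0.1245,  1.6517,  0.    ,  1.3675, -0.0826]), 'qvel': array([ 0.0019, -0.0005, -0.0017, -0.0014,  0.0028,  0.0004]), 'tau': array([  0.0011, -42.3619, -36.5451,  -0.0001,   0.0071,   0.    ]), 'ee_pos': array([0.2347, 0.6055, 0.23  ]), 'ee_rot': array([-0.5775, -3.0875,  0.0032]), 'contact_force': array([-0.8548,  0.1007, -0.1556]), 'wrist_torque': array([-0.0155, -0.0687, -0.0426]), 'opening': 0.08512653319803516}
scene 1 -0.05336075829571874 [[410.7367   0.     257.837 ]
 [  0.     410.7367 186.7367]
 [  0.       0.       1.    ]] [[ 0.3883  0.9214  0.0175 -0.2701]
 [-0.6183  0.2465  0.7463  0.2375]
 [ 0.6833 -0.3006  0.6654 -1.6153]
 [ 0.      0.      0.      1.    ]]
top 2 -0.16059617061406492 [[429.4963   0.     251.7676]
 [  0.     429.4963 195.1544]
 [  0.       0.       1.    ]] [[-0.0004 -0.9998  0.0213  0.0688]
 [ 0.9947  0.0018  0.1024 -0.5137]
 [-0.1024  0.0212  0.9945 -1.2648]
 [ 0.      0.      0.      1.    ]]
wrench_mid 0.84 [242. 185.] [0.3737 0.2721 0.005 ]
wrench_mid 0.73 [262.  85.] [0.3082 0.5802 0.005 ]
wrench_mid 0.65 
[... 241 characters left out ...]
12  0.006 ]
brakepad_outline 0.73 [243. 362.] [ 0.3694 -0.2709  0.006 ]
bearing_outline 0.76 [220. 233.] [0.4401 0.126  0.006 ]
socket_outline 0.62 [184. 143.] [0.5486 0.4035 0.006 ]
socket_outline 0.27 [217. 235.] [0.4483 0.119  0.006 ]
nut_dish 0.57 [184. 276.] [ 0.5506 -0.0076  0.    ]
nut_dish 0.3 [184. 144.] [0.5509 0.4003 0.    ]
grease_jar 0.55 [144. 191.] [0.6759 0.2573 0.    ]
wrist 3 -0.08804629633173959 [[319.7054   0.     264.1741]
 [  0.     319.7054 196.5221]
 [  0.       0.       1.    ]] [[ 0.3612  0.9325  0.0005 -0.6513]
 [-0.9003  0.3488 -0.2603  0.0333]
 [-0.2429  0.0935  0.9655 -0.3785]
 [ 0.      0.      0.      1.    ]]
wrench_mid 0.92 [237. 262.] [0.3142 0.5743 0.005 ]
```

View pics/top0.png

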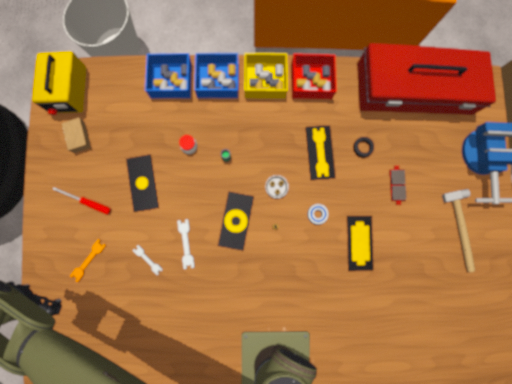

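View pics/scene0.png

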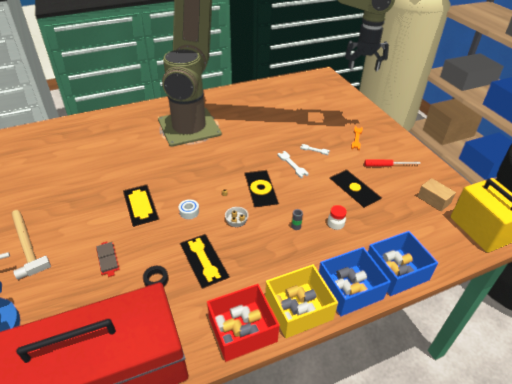

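View pics/wrist0.png

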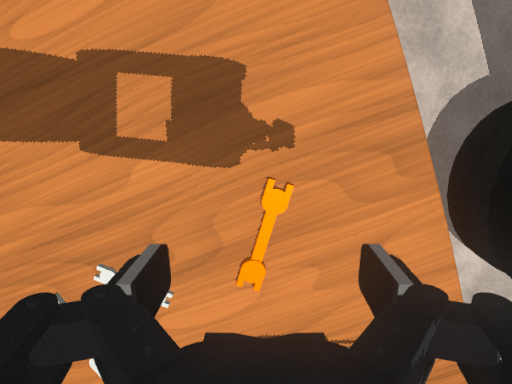

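```bash
cat >> h.py <<'E'
from scipy.spatial.transform import Rotation as Rn
def mask_pose(p,m,z):
    """centroid, rect centre, axis angle(deg), size(mm) of mask projected to plane z"""
    m=m.astype(np.uint8)
    cs,_=cv2.findContours(m,cv2.RETR_EXTERNAL,cv2.CHAIN_APPROX_NONE)
    c=max(cs,key=cv2.contourArea)
    ys,xs=np.nonzero(m); 
    P=np.array([onz(p,(r,q),z)[:2] for r,q in zip(ys,xs)])
    cen=P.mean(0); w,V=np.linalg.eigh(np.cov((P-cen).T)); a=np.degrees(np.arctan2(V[1,1],V[0,1]))
    C=np.array([onz(p,(q[0][1],q[0][0]),z)[:2] for q in c])
    rc=cv2.minAreaRect((C*1000).astype(np.float32))
    # extents along PCA
    E=(C-cen)@V[:,::-1]; mid=(E.max(0)+E.min(0))/2; ext=E.max(0)-E.min(0)
    return dict(n=len(P),cen=cen.round(4),rect=np.round(np.array(rc[0])/1000,4),rs=np.round(rc[1],1),ra=round(rc[2],1),pca=round(a%180,1),pmid=(cen+V[:,::-1]@mid).round(4),ext=(ext*1000).round(1))
def best(p,t,near=None,z=0):
    L=viewer.cut_out(p,t)
    return L
def tcp():
    s=monitor.read_state();return s['ee_pos'],Rn.from_rotvec(s['ee_rot']),s
E
python3 - <<'E'
from h import *
np.set_printoptions(precision=4,suppress=True)
p=shot('top')
Z=dict(wrench_mid=.010,brakepad_mid=.016,bearing_mid=.028,socket_mid=.06,wrench_outline=.006,brakepad_outline=.006,bearing_outline=.006,socket_outline=.006)
for t,z in Z.items():
    for d in viewer.cut_out(p,t):
        print(t,round(d['p'],2),np.round(d['point']),mask_pose(p,d['region'],z) if d['region'].sum()>10 else d['region'].sum())
# yellow masks
h=cv2.cvtColor(p['img'],cv2.COLOR_RGB2HSV)
y=((h[...,0]>22)&(h[...,0]<35)&(h[...,1]>150)&(h[...,2]>150)).astype(np.uint8)
n,l,st,c=cv2.connectedComponentsWithStats(y)
for i in range(1,n):
    if 50<st[i,4]<2000 and c[i,1]>110: print(c[i],mask_pose(p,l==i,.006))
s=monitor.read_state();R=Rn.from_rotvec(s['ee_rot']);print(R.as_matrix())
p=shot('wrist');T=p['camera_from_world'];Rc=T[:3,:3];o=-Rc.T@T[:3,3]
print('cam in tool',R.inv().apply(o-s['ee_pos']),(R.inv().as_matrix()@Rc.T))
im=shot('top')['img'][215:300,40:220]
cv2.imwrite('pics/crop.png',cv2.cvtColor(cv2.resize(im,None,fx=4,fy=4,interpolation=cv2.INTER_CUBIC),cv2.COLOR_RGB2BGR))
E
```

```text
wrench_mid 0.81 [248. 186.] {'n': 290, 'cen': array([0.3604, 0.2654]), 'rect': array([0.3657, 0.2656]), 'rs': array([133.7,  33.7]), 'ra': 7.4, 'pca': np.float64(8.2), 'pmid': array([0.3655, 0.2663]), 'ext': array([133.7,  33.7])}
wrench_mid 0.79 [258.  90.] {'n': 312, 'cen': array([0.3166, 0.5685]), 'rect': array([0.3154, 0.5709]), 'rs': array([ 34.3, 135.9]), 'ra': 51.9, 'pca': np.float64(142.5), 'pmid': array([0.3151, 0.5705]), 'ext': array([135.8,  34.4])}
wrench_mid 0.69 [260. 148.] {'n': 158, 'cen': array([0.318 , 0.3825]), 'rect': array([0.3186, 0.3831]), 'rs': array([92.6, 19.7]), 'ra': 44.7, 'pca': np.float64(45.3), 'pmid': array([0.3187, 0.3831]), 'ext': array([92.5, 20.4])}
brakepad_mid 0.67 [184. 398.] {'n': 502, 'cen': array([ 0.5472, -0.3845]), 'rect': array([ 0.549 , -0.3832]), 'rs': array([116.6,  51.7]), 'ra': 5.0, 'pca': np.float64(1.4), 'pmid': array([ 0.5491, -0.3837]), 'ext': array([116.4,  52.1])}
bearing_mid 0.62 [213. 321.] {'n': 328, 'cen': array([ 0.4557, -0.1292]), 'rect': array([ 0.4568, -0.1286]), 'rs': array([64. , 60.3]), 'ra': 89.8, 'pca': np.float64(8
[... 1653 characters left out ...]
y([0.5542, 0.4081]), 'ext': array([41.1, 40.1])}
[235.4369 220.551 ] {'n': 412, 'cen': array([0.4381, 0.1183]), 'rect': array([0.4383, 0.1181]), 'rs': array([69.8, 69.8]), 'ra': 0.1, 'pca': np.float64(41.4), 'pmid': array([0.4378, 0.1187]), 'ext': array([73.4, 71.5])}
[360.0385 242.7915] {'n': 753, 'cen': array([ 0.3692, -0.2638]), 'rect': array([ 0.3688, -0.2637]), 'rs': array([ 56.9, 135. ]), 'ra': 89.0, 'pca': np.float64(0.3), 'pmid': array([ 0.3687, -0.264 ]), 'ext': array([135.2,  58.6])}
[[-0.9324  0.3614  0.    ]
 [ 0.3614  0.9324  0.    ]
 [ 0.      0.     -1.    ]]
cam in tool [ 0.0666  0.0011 -0.1431] [[ 0.0003  0.9655  0.2603]
 [ 1.     -0.0002 -0.0005]
 [-0.0004  0.2603 -0.9655]]
```

View pics/crop.png

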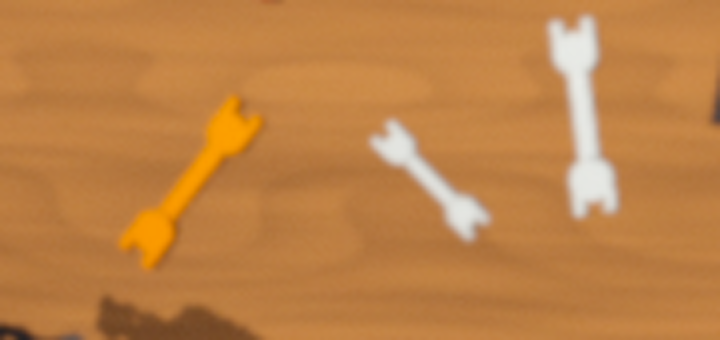

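Wrench candidates in the top picture: orange (258,90), small silver (260,148) and large silver (245,186). The crop shows the large silver one (top right) is the one meant. I'm moving to hover over it.

Call:
play_rows:
  targets:
    - {"rz": -0.171,"z": 30,"jaw": 45}
    - {"rz": -0.171,"z": 30}
    - {"rz": -0.171,"z": 30}
    - {"x": -14,"y": -59}
    - {"x": -14,"y": -59}
    - {"x": -14,"y": -59}
    - {"x": -14,"y": -59}
    - {"x": -14,"y": -59}
  force: 40

```text
invalid input at $.targets[0]: expected keys rx, ry, rz, x, y, z, jaw
```

Call:
play_rows:
  targets:
    - {"x": -14,"y": -59}
    - {}
    - {}
    - {}
    - {}
    - {}
    - {}
    - {}

```text
invalid input at $.targets[0]: expected keys rx, ry, rz, x, y, z, jaw
```

```bash
cat >> h.py <<'E'
def plan(pos,yaw):
    """yaw deg of tool x (mod 180 nearest)"""
    e,R,s=tcp();M=R.as_matrix();cur=np.degrees(np.arctan2(M[1,0],M[0,0]))
    d=(yaw-cur+90)%180-90; y=np.radians(cur+d)
    D=np.array(pos)-e; tx=np.array([np.cos(y),np.sin(y)]);ty=np.array([np.sin(y),-np.cos(y)])
    print('pos',e.round(4),'yaw',round(cur,2),'tilt',M[:,2].round(4),'open',round(s['opening']*1000,1),'F',s['contact_force'].round(1),'t',round(s['t'],2),'j',s['joints'].round(2))
    print(' -> rz %.4f  then x %.1f y %.1f z %.1f'%(-np.radians(d),1000*D[:2]@tx,1000*D[:2]@ty,-1000*D[2]))
def comps(p,m,z,amin=200,amax=60000):
    n,l,st,c=cv2.connectedComponentsWithStats(m.astype(np.uint8))
    for i in range(1,n):
        if amin<st[i,4]<amax: print(c[i].round(),mask_pose(p,l==i,z))
def hsv(p): return cv2.cvtColor(p['img'],cv2.COLOR_RGB2HSV).astype(int)
E
python3 - <<'E'
from h import *
p=shot('wrist','w1.png');h=hsv(p)
comps(p,(h[...,1]<60)&(h[...,2]>150),.010)
plan([.367,.268,.13],8)
for d in viewer.landmark_of(p,'wrench_mid'): print(d['p'],d['point'],onz(p,d['point'],.005))
E
```

```text
[439.  50.] {'n': 7995, 'cen': array([0.1793, 0.8359]), 'rect': array([0.1883, 0.8413]), 'rs': array([ 91. , 154.2]), 'ra': 90.0, 'pca': np.float64(174.4), 'pmid': array([0.1924, 0.8386]), 'ext': array([153.4, 100.8])}
[478. 274.] {'n': 2004, 'cen': array([0.4684, 0.8241]), 'rect': array([0.4728, 0.8152]), 'rs': array([151.4,  62.6]), 'ra': 34.9, 'pca': np.float64(30.9), 'pmid': array([0.4706, 0.8161]), 'ext': array([152.7,  64.3])}
[104. 275.] {'n': 206, 'cen': array([0.2884, 0.3624]), 'rect': array([0.2891, 0.3618]), 'rs': array([24.1, 22.2]), 'ra': 44.8, 'pca': np.float64(105.9), 'pmid': array([0.2864, 0.3609]), 'ext': array([28.9, 24.7])}
pos [0.2349 0.606  0.2313] yaw 158.81 tilt [ 0. -0. -1.] open 85.5 F [ 0.2  0.5 -0. ] t 1.75 j [ 1.12  0.12  1.65 -0.    1.37 -0.08]
 -> rz -0.5094  then x -83.7 y -353.1 z 101.3
0.71 [238.2, 261.9] [0.31523027 0.573345   0.005     ]
```

View pics/w1.png

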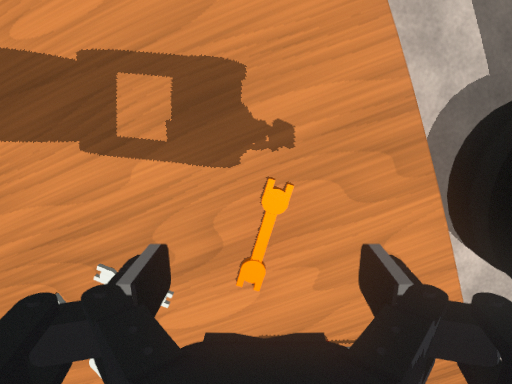

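Call:
play_rows:
  targets:
    - {"rx": 0,"ry": 0,"rz": -0.171,"x": 0,"y": 0,"z": 33,"jaw": 45}
    - {"rx": 0,"ry": 0,"rz": -0.171,"x": 0,"y": 0,"z": 33,"jaw": 45}
    - {"rx": 0,"ry": 0,"rz": -0.171,"x": 0,"y": 0,"z": 34,"jaw": 45}
    - {"rx": 0,"ry": 0,"rz": 0,"x": -14,"y": -59,"z": 0,"jaw": 45}
    - {"rx": 0,"ry": 0,"rz": 0,"x": -14,"y": -59,"z": 0,"jaw": 45}
    - {"rx": 0,"ry": 0,"rz": 0,"x": -14,"y": -59,"z": 0,"jaw": 45}
    - {"rx": 0,"ry": 0,"rz": 0,"x": -14,"y": -59,"z": 0,"jaw": 45}
    - {"rx": 0,"ry": 0,"rz": 0,"x": -14,"y": -59,"z": 0,"jaw": 45}
  force: 40

```text
t: 2.8
ee_pos: [0.3469, 0.3224, 0.1316]
ee_rot: [-0.226, 3.133, 0.001]
contact_force: [1.5, -0.5, 0.7]
opening: 0.0446
```

Call:
play_rows:
  targets:
    - {"rx": 0,"ry": 0,"rz": 0,"x": -14,"y": -59,"z": 0,"jaw": 45}
    - {"rx": 0,"ry": 0,"rz": 0,"x": 0,"y": 0,"z": 0,"jaw": 45}
    - {"rx": 0,"ry": 0,"rz": 0,"x": 0,"y": 0,"z": 0,"jaw": 45}
    - {"rx": 0,"ry": 0,"rz": 0,"x": 0,"y": 0,"z": 0,"jaw": 45}
    - {"rx": 0,"ry": 0,"rz": 0,"x": 0,"y": 0,"z": 0,"jaw": 45}
    - {"rx": 0,"ry": 0,"rz": 0,"x": 0,"y": 0,"z": 0,"jaw": 45}
    - {"rx": 0,"ry": 0,"rz": 0,"x": 0,"y": 0,"z": 0,"jaw": 45}
    - {"rx": 0,"ry": 0,"rz": 0,"x": 0,"y": 0,"z": 0,"jaw": 45}

```text
t: 3.8
ee_pos: [0.3685, 0.2678, 0.1313]
ee_rot: [0.225, -3.133, 0.0]
contact_force: [1.2, -0.1, 0.7]
opening: 0.0448
```

```bash

python3 - <<'E'
from h import *
p=shot('wrist','w2.png');h=hsv(p)
comps(p,(h[...,1]<60)&(h[...,2]>150),.010)
plan([.367,.268,.13],8)
for d in viewer.landmark_of(p,'wrench_mid'): print(d['p'],d['point'],onz(p,d['point'],.005))
q=shot('top');h=hsv(q);comps(q,(h[...,1]<60)&(h[...,2]>150),.010,80,400)
E
```

```text
[409. 149.] {'n': 2132, 'cen': array([0.3156, 0.3851]), 'rect': array([0.3175, 0.3872]), 'rs': array([104.5,  23. ]), 'ra': 45.9, 'pca': np.float64(45.9), 'pmid': array([0.3175, 0.3872]), 'ext': array([104.5,  23. ])}
[268. 182.] {'n': 4000, 'cen': array([0.3622, 0.2717]), 'rect': array([0.3667, 0.2721]), 'rs': array([144.9,  31.5]), 'ra': 8.3, 'pca': np.float64(8.1), 'pmid': array([0.3667, 0.2723]), 'ext': array([144.9,  31.6])}
pos [0.3686 0.2677 0.1313] yaw -171.79 tilt [-0. -0. -1.] open 44.7 F [ 0.3 -0.6 -0.3] t 3.85 j [ 0.51 -0.24  2.17 -0.    1.21 -1.2 ]
 -> rz 0.0037  then x 1.5 y 0.5 z 1.3
0.64 [150.5, 411.0] [0.31651827 0.38905078 0.005     ]
0.61 [188.6, 269.4] [0.36734677 0.27371549 0.005     ]
[261.  71.] {'n': 100, 'cen': array([0.9121, 0.0397]), 'rect': array([0.9125, 0.041 ]), 'rs': array([48.7, 30.4]), 'ra': 43.3, 'pca': np.float64(41.7), 'pmid': array([0.9127, 0.0409]), 'ext': array([48.7, 31.2])}
[223.  79.] {'n': 108, 'cen': array([0.8856, 0.1584]), 'rect': array([0.8875, 0.1624]), 'rs': array([53.6, 32.1]), 'ra': 43.7, 'pca': np.float64(40.6), 'pmid': array([0.88
[... 224 characters left out ...]
 -0.7327]), 'ext': array([117.1, 126.3])}
[276. 187.] {'n': 339, 'cen': array([ 0.5416, -0.0066]), 'rect': array([ 0.542 , -0.0068]), 'rs': array([64.3, 64.7]), 'ra': 89.8, 'pca': np.float64(47.3), 'pmid': array([ 0.5427, -0.0074]), 'ext': array([69.2, 68. ])}
[456. 195.] {'n': 202, 'cen': array([ 0.5171, -0.5866]), 'rect': array([ 0.5175, -0.589 ]), 'rs': array([26.9, 88.9]), 'ra': 11.6, 'pca': np.float64(101.7), 'pmid': array([ 0.5175, -0.589 ]), 'ext': array([88.9, 26.9])}
[318. 214.] {'n': 240, 'cen': array([ 0.4584, -0.1322]), 'rect': array([ 0.4579, -0.1318]), 'rs': array([58.7, 61.3]), 'ra': 89.3, 'pca': np.float64(132.4), 'pmid': array([ 0.4586, -0.1325]), 'ext': array([61.7, 62.6])}
```

View pics/w2.png

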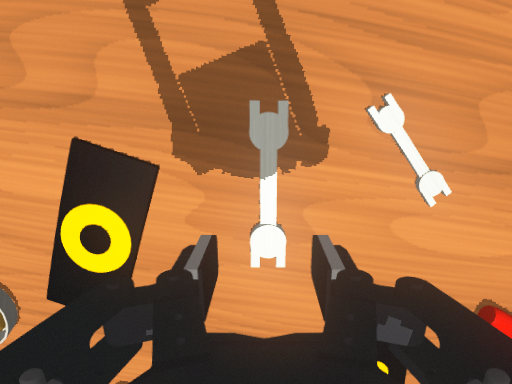

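Call:
play_rows:
  targets:
    - {"rx": 0,"ry": 0,"rz": 0,"x": 1,"y": 4.5,"z": 0,"jaw": 45}
    - {"rx": 0,"ry": 0,"rz": 0,"x": 0,"y": 0,"z": 40,"jaw": 45}
    - {"rx": 0,"ry": 0,"rz": 0,"x": 0,"y": 0,"z": 40,"jaw": 45}
    - {"rx": 0,"ry": 0,"rz": 0,"x": 0,"y": 0,"z": 30,"jaw": 45}
    - {"rx": 0,"ry": 0,"rz": 0,"x": 0,"y": 0,"z": 12,"jaw": 45}
    - {"rx": 0,"ry": 0,"rz": 0,"x": 0,"y": 0,"z": 5,"jaw": 45}
    - {"rx": 0,"ry": 0,"rz": 0,"x": 0,"y": 0,"z": 0,"jaw": 45}
    - {"rx": 0,"ry": 0,"rz": 0,"x": 0,"y": 0,"z": 0,"jaw": 45}

```text
t: 4.95
ee_pos: [0.368, 0.2725, 0.0056]
ee_rot: [-0.225, 3.131, 0.002]
contact_force: [-0.4, -1.2, 0.4]
opening: 0.0451
```

Call:
play_rows:
  targets:
    - {"rx": 0,"ry": 0,"rz": 0,"x": 0,"y": 0,"z": 0,"jaw": 5}
    - {"rx": 0,"ry": 0,"rz": 0,"x": 0,"y": 0,"z": 0,"jaw": 5}
    - {"rx": 0,"ry": 0,"rz": 0,"x": 0,"y": 0,"z": 0,"jaw": 5}
    - {"rx": 0,"ry": 0,"rz": 0,"x": 0,"y": 0,"z": 0,"jaw": 5}
    - {"rx": 0,"ry": 0,"rz": 0,"x": 0,"y": 0,"z": 0,"jaw": 5}
    - {"rx": 0,"ry": 0,"rz": 0,"x": 0,"y": 0,"z": 0,"jaw": 5}
    - {"rx": 0,"ry": 0,"rz": 0,"x": 0,"y": 0,"z": 0,"jaw": 5}
    - {"rx": 0,"ry": 0,"rz": 0,"x": 0,"y": 0,"z": 0,"jaw": 5}

```text
t: 5.95
ee_pos: [0.3675, 0.2722, 0.0051]
ee_rot: [-0.225, 3.133, 0.0]
contact_force: [-1.3, -1.5, 5.4]
opening: 0.012
```

```bash

python3 - <<'E'
from h import *
p=shot('wrist','w3.png')
plan([.3667,.2722,.13],8)
E
```

```text
pos [0.3675 0.2722 0.005 ] yaw -171.79 tilt [ 8.e-04  3.e-04 -1.e+00] open 11.8 F [-1.4 -1.7  5.8] t 6.0 j [ 0.52 -0.04  2.24 -0.    0.94 -1.19]
 -> rz 0.0037  then x 0.8 y 0.1 z -125.0
```

View pics/w3.png

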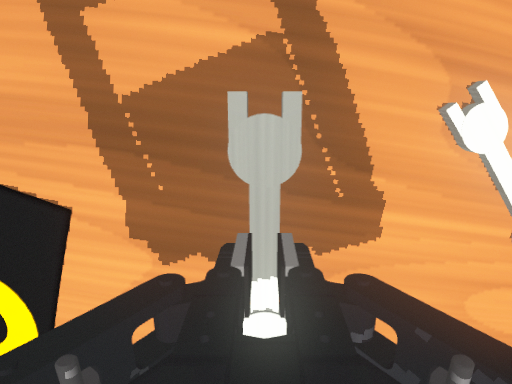

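Call:
play_rows:
  targets:
    - {"rx": 0,"ry": 0,"rz": 0,"x": 0,"y": 0,"z": 0,"jaw": 5}
    - {"rx": 0,"ry": 0,"rz": 0,"x": 0,"y": 0,"z": -15,"jaw": 5}
    - {"rx": 0,"ry": 0,"rz": 0,"x": 0,"y": 0,"z": -40,"jaw": 5}
    - {"rx": 0,"ry": 0,"rz": 0.065,"x": 0,"y": 0,"z": -60,"jaw": 5}
    - {"rx": 0,"ry": 0,"rz": 0,"x": -23,"y": -56,"z": 0,"jaw": 5}
    - {"rx": 0,"ry": 0,"rz": 0,"x": -23,"y": -56,"z": 0,"jaw": 5}
    - {"rx": 0,"ry": 0,"rz": 0,"x": -23,"y": -56,"z": 0,"jaw": 5}
    - {"rx": 0,"ry": 0,"rz": 0,"x": -23,"y": -56,"z": 0,"jaw": 5}
  force: 70

```text
t: 7.0
ee_pos: [0.4767, 0.0541, 0.12]
ee_rot: [-0.123, 3.138, 0.0]
contact_force: [1.1, 0.1, -1.0]
opening: 0.0107
```

Call:
play_rows:
  targets:
    - {"rx": 0,"ry": 0,"rz": 0,"x": -23,"y": -56,"z": 0,"jaw": 5}
    - {"rx": 0,"ry": 0,"rz": 0,"x": -23,"y": -56,"z": 0,"jaw": 5}
    - {"rx": 0,"ry": 0,"rz": 0,"x": -23,"y": -56,"z": 0,"jaw": 5}
    - {"rx": 0,"ry": 0,"rz": 0,"x": 0,"y": 0,"z": 0,"jaw": 5}
    - {"rx": 0,"ry": 0,"rz": 0,"x": 0,"y": 0,"z": 0,"jaw": 5}
    - {"rx": 0,"ry": 0,"rz": 0,"x": 0,"y": 0,"z": 0,"jaw": 5}
    - {"rx": 0,"ry": 0,"rz": 0,"x": 0,"y": 0,"z": 0,"jaw": 5}
    - {"rx": 0,"ry": 0,"rz": 0,"x": 0,"y": 0,"z": 0,"jaw": 5}

```text
t: 8.0
ee_pos: [0.558, -0.1054, 0.1195]
ee_rot: [-0.125, 3.139, -0.0]
contact_force: [1.4, 0.1, -1.1]
opening: 0.0107
```

```bash
cat >> h.py <<'E'
def yellow(p):
    h=hsv(p);return (h[...,0]>22)&(h[...,0]<35)&(h[...,1]>150)&(h[...,2]>90)
E
python3 - <<'E'
from h import *
p=shot('wrist','w4.png')
comps(p,yellow(p),.006)
for d in viewer.landmark_of(p,'wrench_outline'): print(d['p'],d['point'],onz(p,d['point'],.006))
plan([.652,-.1442,.13],4.5)
E
```

```text
[74.  9.] {'n': 806, 'cen': array([ 0.4243, -0.2609]), 'rect': array([ 0.4256, -0.2608]), 'rs': array([15.9, 53.8]), 'ra': 0.0, 'pca': np.float64(89.6), 'pmid': array([ 0.4256, -0.2608]), 'ext': array([53.8, 16.1])}
[211. 237.] {'n': 1887, 'cen': array([ 0.6008, -0.147 ]), 'rect': array([ 0.609 , -0.1449]), 'rs': array([67.2, 37.7]), 'ra': 4.6, 'pca': np.float64(174.2), 'pmid': array([ 0.6081, -0.1473]), 'ext': array([70.9, 40.4])}
0.82 [289.3, 214.1] [ 0.65203843 -0.14224098  0.006     ]
pos [ 0.558  -0.1058  0.1194] yaw -175.48 tilt [ 1.e-04 -0.e+00 -1.e+00] open 10.3 F [ 0.7  0.  -1.6] t 8.1 j [-0.28  0.04  1.93  0.    1.17 -1.93]
 -> rz 0.0004  then x -90.7 y -45.7 z -10.6
```

View pics/w4.png

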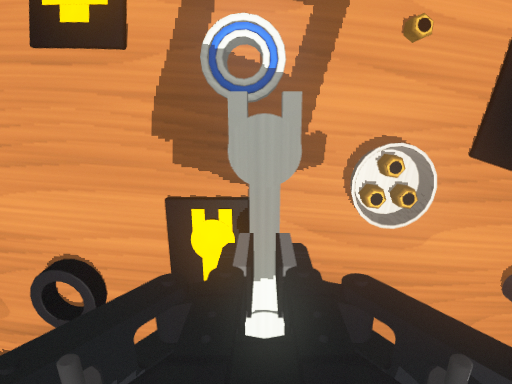

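Call:
play_rows:
  targets:
    - {"rx": 0,"ry": 0,"rz": 0,"x": -48,"y": 3,"z": 0,"jaw": 5}
    - {"rx": 0,"ry": 0,"rz": 0,"x": -48,"y": 3,"z": 0,"jaw": 5}
    - {"rx": 0,"ry": 0,"rz": 0,"x": -48,"y": 3,"z": 0,"jaw": 5}
    - {"rx": 0,"ry": 0,"rz": 0,"x": 0,"y": 0,"z": 0,"jaw": 5}
    - {"rx": 0,"ry": 0,"rz": 0,"x": 0,"y": 0,"z": 0,"jaw": 5}
    - {"rx": 0,"ry": 0,"rz": 0,"x": 0,"y": 0,"z": 0,"jaw": 5}
    - {"rx": 0,"ry": 0,"rz": 0,"x": 0,"y": 0,"z": 0,"jaw": 5}
    - {"rx": 0,"ry": 0,"rz": 0,"x": 0,"y": 0,"z": 0,"jaw": 5}

```text
t: 9.1
ee_pos: [0.7006, -0.0862, 0.1197]
ee_rot: [-0.122, 3.139, -0.0]
contact_force: [0.2, 0.4, -1.3]
opening: 0.0105
```

```bash

python3 - <<'E'
from h import *
p=shot('wrist','w5.png')
comps(p,yellow(p),.006)
for d in viewer.landmark_of(p,'wrench_outline'): print(d['p'],d['point'],onz(p,d['point'],.006))
plan([.652,-.1442,.13],4.5)
E
```

```text
[197. 118.] {'n': 6528, 'cen': array([ 0.6459, -0.1419]), 'rect': array([ 0.6506, -0.1418]), 'rs': array([153. ,  37.8]), 'ra': 4.6, 'pca': np.float64(4.4), 'pmid': array([ 0.6506, -0.1416]), 'ext': array([153.1,  37.8])}
[384. 332.] {'n': 235, 'cen': array([0.8305, 0.0428]), 'rect': array([0.8306, 0.0441]), 'rs': array([33.4, 11.4]), 'ra': 54.6, 'pca': np.float64(53.5), 'pmid': array([0.8307, 0.044 ]), 'ext': array([33.5, 11.5])}
0.75 [127.0, 198.8] [ 0.65099451 -0.14054708  0.006     ]
pos [ 0.7008 -0.0862  0.1196] yaw -175.53 tilt [ 3.e-04 -0.e+00 -1.e+00] open 10.2 F [ 0.2  0.1 -1.4] t 9.2 j [-0.2   0.33  1.6   0.    1.21 -1.85]
 -> rz -0.0006  then x 53.2 y -54.0 z -10.4
```

View pics/w5.png

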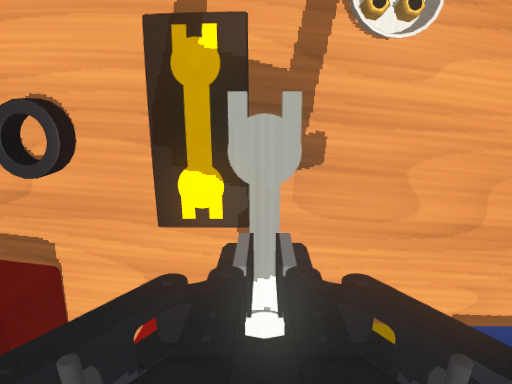

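```bash

python3 - <<'E'
from h import *
p=shot('wrist')
e,R,s=tcp()
for rc in [(92,228),(92,302),(150,228),(150,302),(210,250),(210,279.5)]:
    X=onz(p,rc,e[2]-.0053+(.010 if rc[0]<200 else .009)); print(rc,(R.inv().apply(X-e)*1000).round(1))
E
```

```text
(92, 228) [ 73.8 -13.6  -4.7]
(92, 302) [73.8 17.2 -4.7]
(150, 228) [ 49.5 -14.2  -4.7]
(150, 302) [49.5 17.8 -4.7]
(210, 250) [22.  -5.  -3.7]
(210, 279.5) [22.   8.5 -3.7]
```

Call:
play_rows:
  targets:
    - {"rx": 0,"ry": 0,"rz": 0,"x": 27,"y": -27,"z": 0,"jaw": 5}
    - {"rx": 0,"ry": 0,"rz": 0,"x": 27,"y": -26.5,"z": 0,"jaw": 5}
    - {"rx": 0,"ry": 0,"rz": 0,"x": 0,"y": 0,"z": 40,"jaw": 5}
    - {"rx": 0,"ry": 0,"rz": 0,"x": 0,"y": 0,"z": 40,"jaw": 5}
    - {"rx": 0,"ry": 0,"rz": 0,"x": 0,"y": 0,"z": 15,"jaw": 5}
    - {"rx": 0,"ry": 0,"rz": 0,"x": 0,"y": 0,"z": 0,"jaw": 5}
    - {"rx": 0,"ry": 0,"rz": 0,"x": 0,"y": 0,"z": 0,"jaw": 5}
    - {"rx": 0,"ry": 0,"rz": 0,"x": 0,"y": 0,"z": 0,"jaw": 5}

```text
t: 10.25
ee_pos: [0.6528, -0.1439, 0.0266]
ee_rot: [-0.123, 3.136, -0.002]
contact_force: [0.2, 0.4, -1.6]
opening: 0.0103
```

```bash

python3 - <<'E'
from h import *
p=shot('wrist','w6.png')
plan([.6512,-.1438,.0118],4.5)
E
```

```text
pos [ 0.6525 -0.1438  0.0262] yaw -175.51 tilt [ 2.8e-03 -9.0e-04 -1.0e+00] open 10.3 F [ 0.4 -0.8 -1.2] t 10.3 j [-0.3   0.35  1.74 -0.    1.04 -1.95]
 -> rz -0.0002  then x 1.3 y 0.2 z 14.4
```

View pics/w6.png

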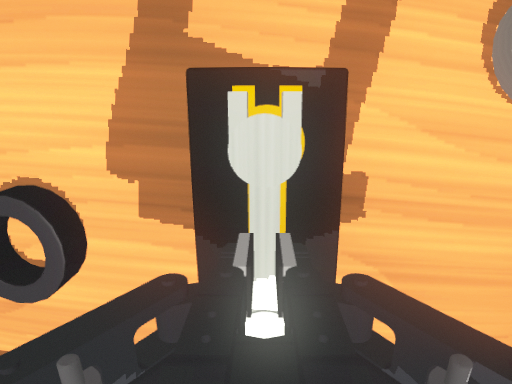

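Call:
play_rows:
  targets:
    - {"rx": 0,"ry": 0,"rz": 0,"x": 0,"y": 0,"z": 11,"jaw": 5}
    - {"rx": 0,"ry": 0,"rz": 0,"x": 0,"y": 0,"z": 0,"jaw": 5}
    - {"rx": 0,"ry": 0,"rz": 0,"x": 0,"y": 0,"z": 0,"jaw": 5}
    - {"rx": 0,"ry": 0,"rz": 0,"x": 0,"y": 0,"z": 0,"jaw": 5}
    - {"rx": 0,"ry": 0,"rz": 0,"x": 0,"y": 0,"z": 0,"jaw": 5}
    - {"rx": 0,"ry": 0,"rz": 0,"x": 0,"y": 0,"z": 0,"jaw": 5}
    - {"rx": 0,"ry": 0,"rz": 0,"x": 0,"y": 0,"z": 0,"jaw": 5}
    - {"rx": 0,"ry": 0,"rz": 0,"x": 0,"y": 0,"z": 0,"jaw": 5}

```text
t: 11.3
ee_pos: [0.6513, -0.1436, 0.0134]
ee_rot: [-0.123, 3.139, -0.0]
contact_force: [0.0, 0.4, -0.5]
opening: 0.0102
```

```bash

python3 - <<'E'
from h import *
p=shot('wrist','w7.png')
plan([.6512,-.1438,.0118],4.5)
im=p['img'][60:260,190:350];cv2.imwrite('pics/w7c.png',cv2.cvtColor(cv2.resize(im,None,fx=3,fy=3,interpolation=cv2.INTER_NEAREST),cv2.COLOR_RGB2BGR))
E
```

```text
pos [ 0.6513 -0.1436  0.0133] yaw -175.52 tilt [-1.e-04  0.e+00 -1.e+00] open 10.1 F [ 0.4 -0.2 -0.5] t 11.35 j [-0.3   0.37  1.75 -0.    1.02 -1.95]
 -> rz -0.0004  then x 0.1 y -0.2 z 1.5
```

View pics/w7c.png

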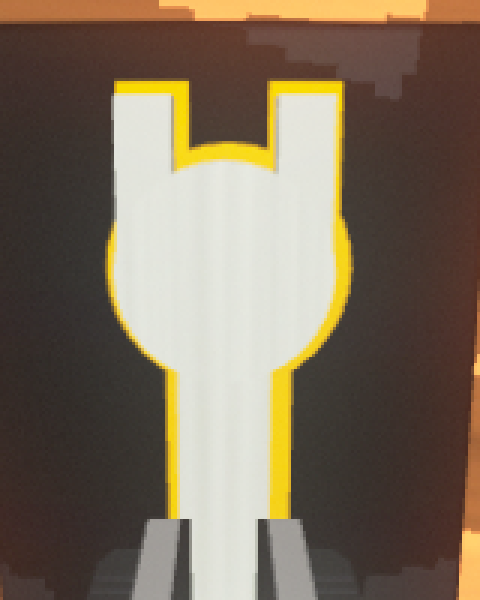

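```bash

python3 - <<'E'
from h import *
p=shot('wrist')
e,R,s=tcp()
f=lambda x,y,z: proj(p,R.apply(np.array([x,y,0])/1000)*[1,1,0]+[e[0],e[1],z]).round(1)
print('tip',f(73,0,e[2]+.0047),'outl',f(76,0,.006))
print('shank L/R',f(20,-7,e[2]+.0037),f(20,7,e[2]+.0037),'outl',f(20,-10,.006),f(20,10,.006))
print('head L/R',f(65,-16,e[2]+.0047),f(65,16,e[2]+.0047),'outl',f(65,-19,.006),f(65,19,.006))
E
```

```text
tip [ 93.5 260.7] outl [ 88.1 260.9]
shank L/R [214.  245.7] [214.  276.2] outl [207.  240.9] [207.  281.5]
head L/R [113.2 222.8] [113.2 298.6] outl [113.  219.6] [113.  302.4]
```

Call:
play_rows:
  targets:
    - {"rx": 0,"ry": 0,"rz": 0,"x": 0,"y": 0.5,"z": 0,"jaw": 5}
    - {"rx": 0,"ry": 0,"rz": 0,"x": 0,"y": 0,"z": 1.8,"jaw": 5}
    - {"rx": 0,"ry": 0,"rz": 0,"x": 0,"y": 0,"z": 0,"jaw": 5}
    - {"rx": 0,"ry": 0,"rz": 0,"x": 0,"y": 0,"z": 0,"jaw": 5}
    - {"rx": 0,"ry": 0,"rz": 0,"x": 0,"y": 0,"z": 0,"jaw": 35}
    - {"rx": 0,"ry": 0,"rz": 0,"x": 0,"y": 0,"z": 0,"jaw": 35}
    - {"rx": 0,"ry": 0,"rz": 0,"x": 0,"y": 0,"z": 0,"jaw": 35}
    - {"rx": 0,"ry": 0,"rz": 0,"x": 0,"y": 0,"z": 0,"jaw": 35}

```text
t: 12.4
ee_pos: [0.6514, -0.1431, 0.0117]
ee_rot: [-0.123, 3.139, -0.0]
contact_force: [-0.1, -0.3, 0.3]
opening: 0.0349
```

Call:
play_rows:
  targets:
    - {"rx": 0,"ry": 0,"rz": 0,"x": 0,"y": 0,"z": -15,"jaw": 40}
    - {"rx": 0,"ry": 0,"rz": 0,"x": 0,"y": 0,"z": -40,"jaw": 40}
    - {"rx": 0,"ry": 0,"rz": 0,"x": 0,"y": 0,"z": -60,"jaw": 80}
    - {"rx": 0,"ry": 0,"rz": 0,"x": -20,"y": 0,"z": -30,"jaw": 80}
    - {"rx": 0,"ry": 0,"rz": 0,"x": -20,"y": 0,"z": 0,"jaw": 80}
    - {"rx": 0,"ry": 0,"rz": 0,"x": -20,"y": 0,"z": 0,"jaw": 80}
    - {"rx": 0,"ry": 0,"rz": 0,"x": 0,"y": 0,"z": 0,"jaw": 80}
    - {"rx": 0,"ry": 0,"rz": 0,"x": 0,"y": 0,"z": 0,"jaw": 80}

```text
t: 13.4
ee_pos: [0.7106, -0.1384, 0.1568]
ee_rot: [0.123, -3.139, 0.0]
contact_force: [0.1, 0.4, 0.1]
opening: 0.0797
```

```bash

python3 - <<'E'
from h import *
p=shot('wrist','w8.png')
h=hsv(p);comps(p,(h[...,1]<60)&(h[...,2]>120),.016)
plan([.6512,-.1438,.0118],4.5)
E
```

```text
[445.  20.] {'n': 1657, 'cen': array([0.5542, 0.0046]), 'rect': array([0.5557, 0.0024]), 'rs': array([34.7, 71.3]), 'ra': 8.7, 'pca': np.float64(101.9), 'pmid': array([0.5547, 0.0031]), 'ext': array([71.2, 36.8])}
[264. 111.] {'n': 3972, 'cen': array([ 0.6462, -0.142 ]), 'rect': array([ 0.65  , -0.1412]), 'rs': array([145.5,  31.8]), 'ra': 4.2, 'pca': np.float64(4.5), 'pmid': array([ 0.65  , -0.1415]), 'ext': array([145.3,  31.9])}
[383. 266.] {'n': 533, 'cen': array([ 0.7836, -0.0121]), 'rect': array([ 0.7817, -0.0125]), 'rs': array([64.8, 16.8]), 'ra': 35.5, 'pca': np.float64(40.4), 'pmid': array([ 0.7828, -0.0147]), 'ext': array([64.8, 17.1])}
pos [ 0.7105 -0.1384  0.1567] yaw -175.52 tilt [-4.e-04 -0.e+00 -1.e+00] open 79.7 F [ 0.  -0.5 -0.3] t 13.45 j [-0.27  0.33  1.53 -0.    1.28 -1.92]
 -> rz -0.0004  then x 59.5 y -0.7 z 144.9
```

View pics/w8.png

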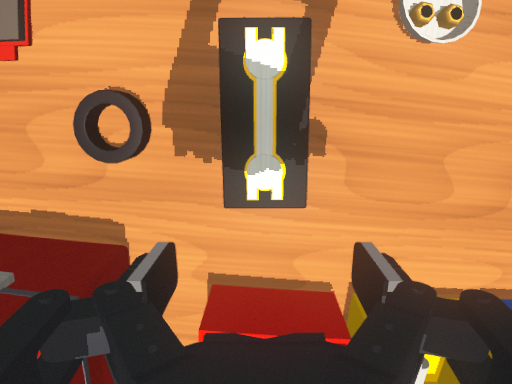

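Call:
play_rows:
  targets:
    - {"rx": 0,"ry": 0,"rz": 0.065,"x": 0,"y": 0,"z": 0,"jaw": 80}
    - {"rx": 0,"ry": 0,"rz": 0,"x": 31,"y": -49,"z": 0,"jaw": 80}
    - {"rx": 0,"ry": 0,"rz": 0,"x": 31,"y": -49,"z": 0,"jaw": 80}
    - {"rx": 0,"ry": 0,"rz": 0,"x": 31,"y": -49,"z": 0,"jaw": 80}
    - {"rx": 0,"ry": 0,"rz": 0,"x": 31,"y": -49,"z": 0,"jaw": 80}
    - {"rx": 0,"ry": 0,"rz": 0,"x": 31,"y": -49,"z": 0,"jaw": 80}
    - {"rx": 0,"ry": 0,"rz": 0,"x": 0,"y": 0,"z": 0,"jaw": 80}
    - {"rx": 0,"ry": 0,"rz": 0,"x": 0,"y": 0,"z": 0,"jaw": 80}

```text
t: 14.45
ee_pos: [0.5589, -0.3852, 0.1566]
ee_rot: [-0.02, 3.141, 0.001]
contact_force: [0.4, 0.1, -0.0]
opening: 0.0798
```

Call:
play_rows:
  targets:
    - {"rx": 0,"ry": 0,"rz": 0,"x": 0,"y": 0,"z": 0,"jaw": 80}
    - {"rx": 0,"ry": 0,"rz": 0,"x": 0,"y": 0,"z": 0,"jaw": 80}
    - {"rx": 0,"ry": 0,"rz": 0,"x": 0,"y": 0,"z": 0,"jaw": 80}
    - {"rx": 0,"ry": 0,"rz": 0,"x": 0,"y": 0,"z": 0,"jaw": 80}
    - {"rx": 0,"ry": 0,"rz": 0,"x": 0,"y": 0,"z": 0,"jaw": 80}
    - {"rx": 0,"ry": 0,"rz": 0,"x": 0,"y": 0,"z": 0,"jaw": 80}
    - {"rx": 0,"ry": 0,"rz": 0,"x": 0,"y": 0,"z": 0,"jaw": 80}
    - {"rx": 0,"ry": 0,"rz": 0,"x": 0,"y": 0,"z": 0,"jaw": 80}

```text
t: 15.45
ee_pos: [0.5593, -0.3855, 0.1566]
ee_rot: [-0.021, 3.141, -0.0]
contact_force: [-0.0, -0.8, 0.4]
opening: 0.0804
```

```bash

python3 - <<'E'
from h import *
p=shot('wrist','w9.png')
for d in viewer.cut_out(p,'brakepad_mid'): print(d['p'],d['point'],mask_pose(p,d['region'],.012))
for d in viewer.landmark_of(p,'brakepad_mid'): print(d['p'],d['point'],onz(p,d['point'],.008))
h=hsv(p)
for r,c in [(150,264),(170,300),(190,264)]: print(h[r,c])
plan([.55,-.385,.13],0.5)
E
```

```text
0.87 [169.8, 263.7] {'n': 5918, 'cen': array([ 0.5448, -0.386 ]), 'rect': array([ 0.5474, -0.3862]), 'rs': array([121.7,  47.7]), 'ra': 0.7, 'pca': np.float64(0.9), 'pmid': array([ 0.5474, -0.3862]), 'ext': array([121.7,  47.7])}
0.22 [85.2, 507.6] {'n': 144, 'cen': array([ 0.4618, -0.1617]), 'rect': array([ 0.4623, -0.1619]), 'rs': array([31.3,  4.2]), 'ra': 8.9, 'pca': np.float64(9.6), 'pmid': array([ 0.4623, -0.1618]), 'ext': array([31.3,  4.5])}
0.83 [171.6, 261.7] [ 0.54801932 -0.38643522  0.008     ]
[11 72 74]
[ 13 174 209]
[ 13  60 149]
pos [ 0.5593 -0.3855  0.1565] yaw -179.25 tilt [-1.e-04  0.e+00 -1.e+00] open 80.1 F [-0.5 -0.2  0. ] t 15.6 j [-0.68  0.24  1.65 -0.    1.26 -2.27]
 -> rz 0.0044  then x 9.3 y 0.6 z 26.5
```

View pics/w9.png

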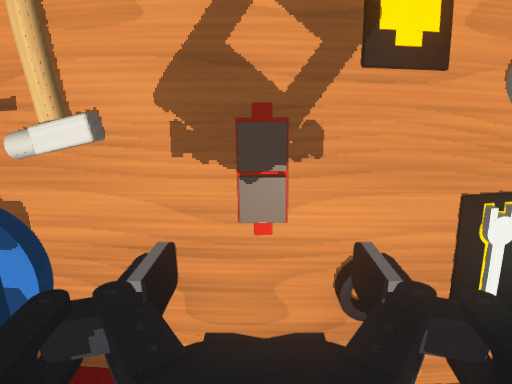

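Call:
play_rows:
  targets:
    - {"rx": 0,"ry": 0,"rz": 0,"x": 10,"y": -2.4,"z": 0,"jaw": 56}
    - {"rx": 0,"ry": 0,"rz": 0,"x": 0,"y": 0,"z": 55,"jaw": 56}
    - {"rx": 0,"ry": 0,"rz": 0,"x": 0,"y": 0,"z": 50,"jaw": 56}
    - {"rx": 0,"ry": 0,"rz": 0,"x": 0,"y": 0,"z": 20,"jaw": 56}
    - {"rx": 0,"ry": 0,"rz": 0,"x": 0,"y": 0,"z": 0,"jaw": 56}
    - {"rx": 0,"ry": 0,"rz": 0,"x": 0,"y": 0,"z": 0,"jaw": 56}
    - {"rx": 0,"ry": 0,"rz": 0,"x": 0,"y": 0,"z": 0,"jaw": 56}
    - {"rx": 0,"ry": 0,"rz": 0,"x": 0,"y": 0,"z": 0,"jaw": 56}

```text
t: 16.6
ee_pos: [0.5502, -0.3886, 0.0333]
ee_rot: [-0.021, 3.139, -0.003]
contact_force: [0.4, 0.0, 0.1]
opening: 0.0561
```

```bash

python3 - <<'E'
from h import *
p=shot('wrist','w10.png')
plan([.549,-.388,.0],0.8)
E
```

```text
pos [ 0.55   -0.3884  0.0328] yaw -179.24 tilt [ 0.0015 -0.0013 -1.    ] open 56.3 F [ 0.8 -0.4  0.4] t 16.65 j [-0.69  0.36  1.73 -0.    1.05 -2.28]
 -> rz -0.0007  then x 0.9 y 0.4 z 32.8
```

View pics/w10.png

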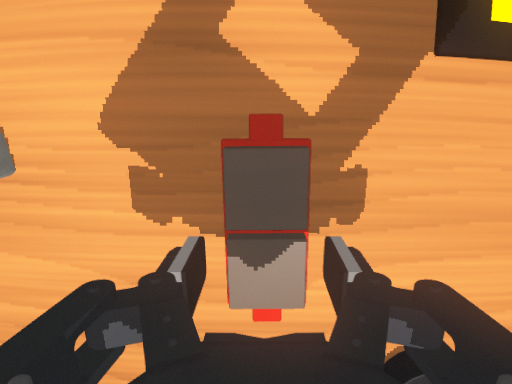

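Call:
play_rows:
  targets:
    - {"rx": 0,"ry": 0,"rz": 0,"x": 0,"y": 0,"z": 20,"jaw": 56}
    - {"rx": 0,"ry": 0,"rz": 0,"x": 0,"y": 0,"z": 10,"jaw": 56}
    - {"rx": 0,"ry": 0,"rz": 0,"x": 0,"y": 0,"z": 1,"jaw": 56}
    - {"rx": 0,"ry": 0,"rz": 0,"x": 0,"y": 0,"z": 0,"jaw": 56}
    - {"rx": 0,"ry": 0,"rz": 0,"x": 0,"y": 0,"z": 0,"jaw": 56}
    - {"rx": 0,"ry": 0,"rz": 0,"x": 0,"y": 0,"z": 0,"jaw": 56}
    - {"rx": 0,"ry": 0,"rz": 0,"x": 0,"y": 0,"z": 0,"jaw": 56}
    - {"rx": 0,"ry": 0,"rz": 0,"x": 0,"y": 0,"z": 0,"jaw": 56}

```text
t: 17.65
ee_pos: [0.5494, -0.388, 0.0007]
ee_rot: [-0.021, 3.141, -0.0]
contact_force: [-0.3, -0.5, 0.2]
opening: 0.056
```

Call:
play_rows:
  targets:
    - {"rx": 0,"ry": 0,"rz": 0,"x": 0,"y": 0,"z": 2,"jaw": 56}
    - {"rx": 0,"ry": 0,"rz": 0,"x": 0,"y": 0,"z": 0,"jaw": 56}
    - {"rx": 0,"ry": 0,"rz": 0,"x": 0,"y": 0,"z": 0,"jaw": 40}
    - {"rx": 0,"ry": 0,"rz": 0,"x": 0,"y": 0,"z": 0,"jaw": 40}
    - {"rx": 0,"ry": 0,"rz": 0,"x": 0,"y": 0,"z": 0,"jaw": 40}
    - {"rx": 0,"ry": 0,"rz": 0,"x": 0,"y": 0,"z": 0,"jaw": 40}
    - {"rx": 0,"ry": 0,"rz": 0,"x": 0,"y": 0,"z": 0,"jaw": 40}
    - {"rx": 0,"ry": 0,"rz": 0,"x": 0,"y": 0,"z": 0,"jaw": 40}
  force: 60

```text
t: 18.65
ee_pos: [0.5496, -0.3881, -0.0011]
ee_rot: [-0.021, 3.141, -0.0]
contact_force: [-0.7, 0.4, 5.1]
opening: 0.0455
```

Call:
play_rows:
  targets:
    - {"rx": 0,"ry": 0,"rz": 0,"x": 0,"y": 0,"z": -5,"jaw": 40}
    - {"rx": 0,"ry": 0,"rz": 0,"x": 0,"y": 0,"z": -15,"jaw": 40}
    - {"rx": 0,"ry": 0,"rz": 0,"x": 0,"y": 0,"z": -20,"jaw": 40}
    - {"rx": 0,"ry": 0,"rz": 0,"x": 0,"y": 0,"z": 0,"jaw": 40}
    - {"rx": 0,"ry": 0,"rz": 0,"x": 0,"y": 0,"z": 0,"jaw": 40}
    - {"rx": 0,"ry": 0,"rz": 0,"x": 0,"y": 0,"z": 0,"jaw": 40}
    - {"rx": 0,"ry": 0,"rz": 0,"x": 0,"y": 0,"z": 0,"jaw": 40}
    - {"rx": 0,"ry": 0,"rz": 0,"x": 0,"y": 0,"z": 0,"jaw": 40}

```text
t: 19.65
ee_pos: [0.5491, -0.3878, 0.038]
ee_rot: [0.021, -3.141, -0.001]
contact_force: [0.2, 0.2, -2.1]
opening: 0.0457
```

```bash

python3 - <<'E'
from h import *
p=shot('wrist','w11.png')
plan([.3692,-.264,.13],0.3)
E
```

```text
pos [ 0.5492 -0.3879  0.0382] yaw -179.24 tilt [-4.e-04  4.e-04 -1.e+00] open 45.6 F [ 0.8  0.6 -1.6] t 19.7 j [-0.69  0.35  1.73  0.    1.06 -2.28]
 -> rz 0.0080  then x 179.4 y 124.8 z -91.8
```

View pics/w11.png

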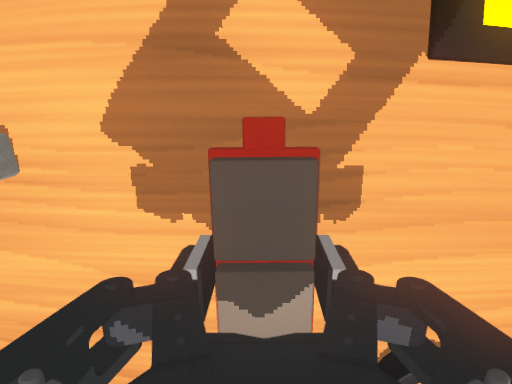

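Call:
play_rows:
  targets:
    - {"rx": 0,"ry": 0,"rz": 0.008,"x": 0,"y": 0,"z": -40,"jaw": 40}
    - {"rx": 0,"ry": 0,"rz": 0,"x": 0,"y": 0,"z": -42,"jaw": 40}
    - {"rx": 0,"ry": 0,"rz": 0,"x": 32,"y": 47,"z": 0,"jaw": 40}
    - {"rx": 0,"ry": 0,"rz": 0,"x": 32,"y": 47,"z": 0,"jaw": 40}
    - {"rx": 0,"ry": 0,"rz": 0,"x": 32,"y": 47,"z": 0,"jaw": 40}
    - {"rx": 0,"ry": 0,"rz": 0,"x": 32,"y": 47,"z": 0,"jaw": 40}
    - {"rx": 0,"ry": 0,"rz": 0,"x": 0,"y": 0,"z": 0,"jaw": 40}
    - {"rx": 0,"ry": 0,"rz": 0,"x": 0,"y": 0,"z": 0,"jaw": 40}

```text
t: 20.7
ee_pos: [0.4209, -0.201, 0.1212]
ee_rot: [-0.009, 3.14, -0.002]
contact_force: [0.3, 0.3, -2.4]
opening: 0.0456
```

Call:
play_rows:
  targets:
    - {"rx": 0,"ry": 0,"rz": 0,"x": 0,"y": 0,"z": 0,"jaw": 40}
    - {"rx": 0,"ry": 0,"rz": 0,"x": 0,"y": 0,"z": 0,"jaw": 40}
    - {"rx": 0,"ry": 0,"rz": 0,"x": 0,"y": 0,"z": 0,"jaw": 40}
    - {"rx": 0,"ry": 0,"rz": 0,"x": 0,"y": 0,"z": 0,"jaw": 40}
    - {"rx": 0,"ry": 0,"rz": 0,"x": 0,"y": 0,"z": 0,"jaw": 40}
    - {"rx": 0,"ry": 0,"rz": 0,"x": 0,"y": 0,"z": 0,"jaw": 40}
    - {"rx": 0,"ry": 0,"rz": 0,"x": 0,"y": 0,"z": 0,"jaw": 40}
    - {"rx": 0,"ry": 0,"rz": 0,"x": 0,"y": 0,"z": 0,"jaw": 40}

```text
t: 21.7
ee_pos: [0.4204, -0.2006, 0.1206]
ee_rot: [-0.008, 3.142, -0.0]
contact_force: [0.0, -0.1, -2.1]
opening: 0.0458
```

```bash

python3 - <<'E'
from h import *
p=shot('wrist','w12.png')
comps(p,yellow(p),.006)
plan([.3692,-.264,.13],0.3)
e,R,s=tcp()
h=hsv(p);red=((h[...,0]<8)|(h[...,0]>172))&(h[...,1]>150);red[230:]=0
n,l,st,c=cv2.connectedComponentsWithStats(red.astype(np.uint8))
i=1+np.argmax(st[1:,4]);print(st[i],c[i]); 
ys,xs=np.nonzero(l==i);r0=ys.min();ear=xs[(ys>r0+2)&(ys<r0+12)];pl=xs[(ys>=ys.max()-60)]
for rc in [(r0-.5,ear.min()-.5),(r0-.5,ear.max()+.5)]: print(rc,(R.inv().apply(onz(p,rc,e[2]+.007)-e)*1000).round(1))
for r in np.unique(ys)[::6]: print(r,xs[ys==r].min(),xs[ys==r].max())
E
```

```text
[185. 121.] {'n': 9458, 'cen': array([ 0.3629, -0.2624]), 'rect': array([ 0.368 , -0.2612]), 'rs': array([132.5,  54.6]), 'ra': 0.6, 'pca': np.float64(177.2), 'pmid': array([ 0.368 , -0.2621]), 'ext': array([133.5,  57.5])}
pos [ 0.4204 -0.2006  0.1206] yaw -179.7 tilt [ 1.e-04 -0.e+00 -1.e+00] open 45.5 F [ 0.3 -1.3 -2.7] t 21.75 j [-0.56 -0.2   2.16  0.    1.18 -2.14]
 -> rz -0.0000  then x 51.6 y -63.1 z -9.4
[ 213  117  107   44 2272] [266.07306338 140.55897887]
(np.float64(116.5), np.float64(242.5)) [63.8 -7.6 -7. ]
(np.float64(116.5), np.float64(284.5)) [63.8  9.9 -7. ]
117 245 283
123 243 284
129 243 284
135 243 284
141 243 284
147 236 316
153 214 319
159 317 318
```

View pics/w12.png

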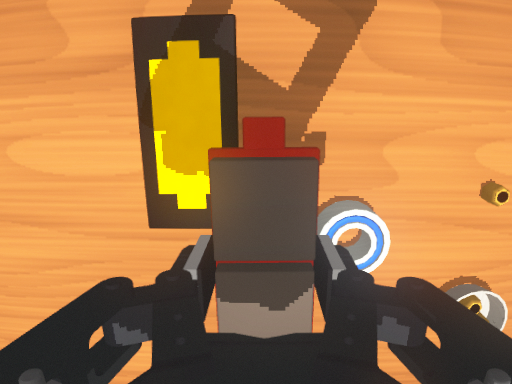

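Call:
play_rows:
  targets:
    - {"rx": 0,"ry": 0,"rz": 0,"x": 26,"y": -31,"z": 0,"jaw": 40}
    - {"rx": 0,"ry": 0,"rz": 0,"x": 26,"y": -31,"z": 0,"jaw": 40}
    - {"rx": 0,"ry": 0,"rz": 0,"x": 0,"y": 0,"z": 50,"jaw": 40}
    - {"rx": 0,"ry": 0,"rz": 0,"x": 0,"y": 0,"z": 40,"jaw": 40}
    - {"rx": 0,"ry": 0,"rz": 0,"x": 0,"y": 0,"z": 18,"jaw": 40}
    - {"rx": 0,"ry": 0,"rz": 0,"x": 0,"y": 0,"z": 0,"jaw": 40}
    - {"rx": 0,"ry": 0,"rz": 0,"x": 0,"y": 0,"z": 0,"jaw": 40}
    - {"rx": 0,"ry": 0,"rz": 0,"x": 0,"y": 0,"z": 0,"jaw": 40}

```text
t: 22.75
ee_pos: [0.3697, -0.2638, 0.014]
ee_rot: [-0.008, 3.139, -0.003]
contact_force: [-0.1, 1.0, -2.2]
opening: 0.0459
```

```bash

python3 - <<'E'
from h import *
p=shot('wrist')
plan([.3688,-.263,.0055],0.3)
e,R,s=tcp()
f=lambda x,y,z: proj(p,R.apply(np.array([x,y,0])/1000)*[1,1,0]+[e[0],e[1],z]).round(1)
print('ear tip',f(63,-9,e[2]+.007),f(63,9,e[2]+.007),'outl',f(66,-12,.006),f(66,12,.006))
print('plate corner',f(50,-24,e[2]+.007),f(50,24,e[2]+.007),'outl',f(53,-27,.006),f(53,27,.006))
im=p['img'][60:260,170:360];cv2.imwrite('pics/w13c.png',cv2.cvtColor(cv2.resize(im,None,fx=3,fy=3,interpolation=cv2.INTER_NEAREST),cv2.COLOR_RGB2BGR))
E
```

```text
pos [ 0.3696 -0.2636  0.0139] yaw -179.69 tilt [ 0.002  -0.0018 -1.    ] open 45.1 F [-0.2  0.6 -2.3] t 22.8 j [-0.74 -0.06  2.24 -0.    0.96 -2.31]
 -> rz 0.0002  then x 0.8 y 0.6 z 8.4
ear tip [118.2 239.3] [118.2 282.6] outl [110.7 235.2] [110.7 287.4]
plate corner [149.5 204.7] [149.5 317.3] outl [139.3 203.9] [139.3 318.9]
```

View pics/w13c.png

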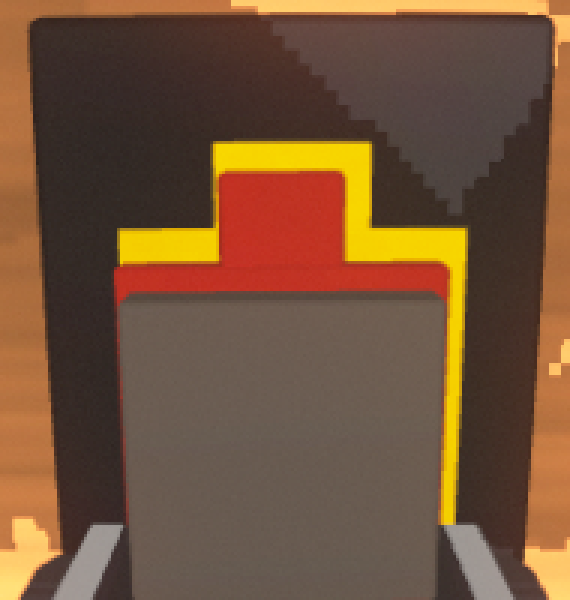

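Call:
play_rows:
  targets:
    - {"rx": 0,"ry": 0,"rz": 0,"x": 0,"y": 0.6,"z": 4,"jaw": 40}
    - {"rx": 0,"ry": 0,"rz": 0,"x": 0,"y": 0,"z": 0,"jaw": 40}
    - {"rx": 0,"ry": 0,"rz": 0,"x": 0,"y": 0,"z": 0,"jaw": 40}
    - {"rx": 0,"ry": 0,"rz": 0,"x": 0,"y": 0,"z": 0,"jaw": 40}
    - {"rx": 0,"ry": 0,"rz": 0,"x": 0,"y": 0,"z": 0,"jaw": 40}
    - {"rx": 0,"ry": 0,"rz": 0,"x": 0,"y": 0,"z": 0,"jaw": 40}
    - {"rx": 0,"ry": 0,"rz": 0,"x": 0,"y": 0,"z": 0,"jaw": 40}
    - {"rx": 0,"ry": 0,"rz": 0,"x": 0,"y": 0,"z": 0,"jaw": 40}

```text
t: 23.8
ee_pos: [0.3687, -0.2623, 0.0085]
ee_rot: [-0.008, 3.142, -0.0]
contact_force: [-0.3, 0.6, -2.6]
opening: 0.0456
```

```bash

python3 - <<'E'
from h import *
p=shot('wrist')
plan([.3688,-.263,.0055],0.3)
e,R,s=tcp()
f=lambda x,y,z: proj(p,R.apply(np.array([x,y,0])/1000)*[1,1,0]+[e[0],e[1],z]).round(1)
print('ear tip',f(63,-9,e[2]+.007),f(63,9,e[2]+.007),'outl',f(66,-12,.006),f(66,12,.006))
print('plate corner',f(50,-24,e[2]+.007),f(50,24,e[2]+.007),'outl',f(53,-27,.006),f(53,27,.006))
im=p['img'][60:260,170:360];cv2.imwrite('pics/w14c.png',cv2.cvtColor(cv2.resize(im,None,fx=3,fy=3,interpolation=cv2.INTER_NEAREST),cv2.COLOR_RGB2BGR))
E
```

```text
pos [ 0.3687 -0.2623  0.0085] yaw -179.7 tilt [ 0.  0. -1.] open 45.8 F [ 0.6 -0.3 -2.8] t 23.85 j [-0.74 -0.06  2.25  0.    0.95 -2.31]
 -> rz -0.0000  then x -0.1 y -0.7 z 3.0
ear tip [118.4 239.1] [118.4 282.4] outl [111.1 233.9] [111. 288.]
plate corner [149.7 204.5] [149.7 317.2] outl [140.7 201.5] [140.7 320.6]
```

View pics/w14c.png

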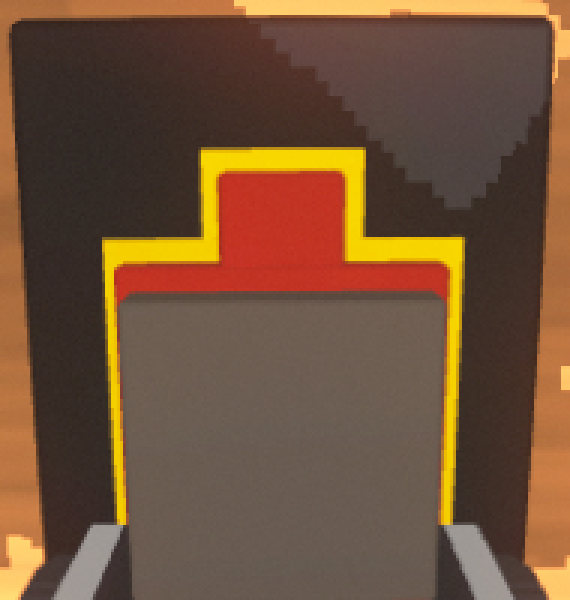

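Call:
play_rows:
  targets:
    - {"rx": 0,"ry": 0,"rz": 0,"x": 0,"y": 0.2,"z": 2,"jaw": 40}
    - {"rx": 0,"ry": 0,"rz": 0,"x": 0,"y": 0,"z": 1.2,"jaw": 40}
    - {"rx": 0,"ry": 0,"rz": 0,"x": 0,"y": 0,"z": 0,"jaw": 40}
    - {"rx": 0,"ry": 0,"rz": 0,"x": 0,"y": 0,"z": 0,"jaw": 40}
    - {"rx": 0,"ry": 0,"rz": 0,"x": 0,"y": 0,"z": 0,"jaw": 60}
    - {"rx": 0,"ry": 0,"rz": 0,"x": 0,"y": 0,"z": 0,"jaw": 60}
    - {"rx": 0,"ry": 0,"rz": 0,"x": 0,"y": 0,"z": 0,"jaw": 60}
    - {"rx": 0,"ry": 0,"rz": 0,"x": 0,"y": 0,"z": 0,"jaw": 60}

```text
t: 24.85
ee_pos: [0.3688, -0.2622, 0.0055]
ee_rot: [-0.008, 3.141, -0.0]
contact_force: [0.7, 0.9, -0.3]
opening: 0.06
```

Call:
play_rows:
  targets:
    - {"rx": 0,"ry": 0,"rz": 0,"x": 0,"y": 0,"z": -15,"jaw": 60}
    - {"rx": 0,"ry": 0,"rz": 0,"x": 0,"y": 0,"z": -40,"jaw": 70}
    - {"rx": 0,"ry": 0,"rz": 0,"x": 0,"y": 0,"z": -60,"jaw": 80}
    - {"rx": 0,"ry": 0,"rz": 0,"x": -20,"y": 0,"z": -35,"jaw": 80}
    - {"rx": 0,"ry": 0,"rz": 0,"x": -20,"y": 0,"z": 0,"jaw": 80}
    - {"rx": 0,"ry": 0,"rz": 0,"x": 0,"y": 0,"z": 0,"jaw": 80}
    - {"rx": 0,"ry": 0,"rz": 0,"x": 0,"y": 0,"z": 0,"jaw": 80}
    - {"rx": 0,"ry": 0,"rz": 0,"x": 0,"y": 0,"z": 0,"jaw": 80}

```text
t: 25.85
ee_pos: [0.4078, -0.2616, 0.1546]
ee_rot: [0.008, -3.14, -0.001]
contact_force: [-1.2, -0.5, -0.4]
opening: 0.0797
```

```bash

python3 - <<'E'
from h import *
p=shot('wrist','w15.png')
plan([.459,-.133,.13],0.3)
q=shot('top');h=hsv(q);comps(q,(h[...,1]<60)&(h[...,2]>150),.028,200,300)
E
```

```text
pos [ 0.4079 -0.2617  0.1547] yaw -179.73 tilt [-1.1e-03  8.0e-04 -1.0e+00] open 80.2 F [ 0.   0.7 -0.3] t 25.9 j [-0.68 -0.19  2.09 -0.    1.24 -2.26]
 -> rz -0.0005  then x -51.8 y 128.4 z 24.7
[456. 195.] {'n': 202, 'cen': array([ 0.5152, -0.5771]), 'rect': array([ 0.5156, -0.5795]), 'rs': array([26.5, 87.7]), 'ra': 11.6, 'pca': np.float64(101.7), 'pmid': array([ 0.5156, -0.5795]), 'ext': array([87.7, 26.6])}
[318. 214.] {'n': 239, 'cen': array([ 0.4574, -0.129 ]), 'rect': array([ 0.4568, -0.1286]), 'rs': array([57.8, 60.4]), 'ra': 89.3, 'pca': np.float64(142.3), 'pmid': array([ 0.4577, -0.1289]), 'ext': array([61.9, 62. ])}
[147. 260.] {'n': 219, 'cen': array([0.3196, 0.3805]), 'rect': array([0.3195, 0.3807]), 'rs': array([102.1,  23.4]), 'ra': 46.2, 'pca': np.float64(45.9), 'pmid': array([0.3195, 0.3808]), 'ext': array([102. ,  23.7])}
```

View pics/w15.png

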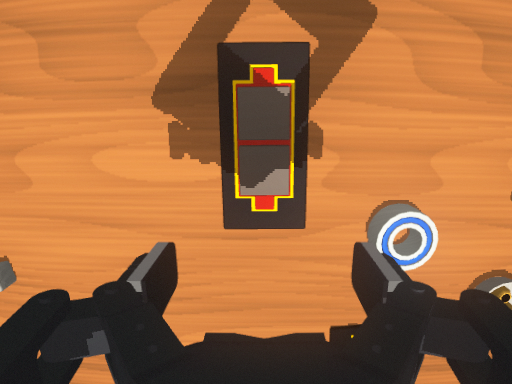

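Call:
play_rows:
  targets:
    - {"rx": 0,"ry": 0,"rz": 0,"x": -22,"y": 44,"z": 0,"jaw": 84}
    - {"rx": 0,"ry": 0,"rz": 0,"x": -22,"y": 44,"z": 0,"jaw": 84}
    - {"rx": 0,"ry": 0,"rz": 0,"x": -22,"y": 44,"z": 0,"jaw": 84}
    - {"rx": 0,"ry": 0,"rz": 0,"x": 0,"y": 0,"z": 0,"jaw": 84}
    - {"rx": 0,"ry": 0,"rz": 0,"x": 0,"y": 0,"z": 0,"jaw": 84}
    - {"rx": 0,"ry": 0,"rz": 0,"x": 0,"y": 0,"z": 0,"jaw": 84}
    - {"rx": 0,"ry": 0,"rz": 0,"x": 0,"y": 0,"z": 0,"jaw": 84}
    - {"rx": 0,"ry": 0,"rz": 0,"x": 0,"y": 0,"z": 0,"jaw": 84}

```text
t: 26.95
ee_pos: [0.4738, -0.1302, 0.1553]
ee_rot: [0.006, -3.142, 0.0]
contact_force: [0.4, -0.4, -0.1]
opening: 0.0839
```

```bash
cat >> h.py <<'E'
def circ(p,m,z):
    """fit circle to outer contour of mask on plane z"""
    cs,_=cv2.findContours(m.astype(np.uint8),cv2.RETR_EXTERNAL,cv2.CHAIN_APPROX_NONE)
    c=max(cs,key=cv2.contourArea)
    C=np.array([onz(p,(q[0][1],q[0][0]),z)[:2] for q in c])*1000
    (x,y),(a,b),t=cv2.fitEllipse(C.astype(np.float32)); return round(x/1000,4),round(y/1000,4),round(a,1),round(b,1)
E
python3 - <<'E'
from h import *
p=shot('wrist','w16.png')
h=hsv(p)
blue=(h[...,0]>95)&(h[...,0]<125)&(h[...,1]>120)
n,l,st,c=cv2.connectedComponentsWithStats(blue.astype(np.uint8))
for i in range(1,n):
    if st[i,4]>300: print(c[i],st[i],'blue',circ(p,l==i,.028))
for d in viewer.landmark_of(p,'bearing_mid'): print(d['p'],d['point'],onz(p,d['point'],.014))
plan([.457,-.129,.13],0.3)
E
```

```text
[266.11043689 168.83737864] [239 142  55  55 824] blue (0.4568, -0.1271, 46.4, 46.9)
0.73 [165.3, 266.4] [ 0.4553857  -0.12675705  0.014     ]
pos [ 0.4739 -0.1299  0.1553] yaw -179.74 tilt [-0.  0. -1.] open 84.0 F [-0.3  0.4 -0.3] t 27.05 j [-0.38 -0.17  2.07 -0.    1.24 -1.95]
 -> rz -0.0008  then x 16.9 y 1.0 z 25.3
```

View pics/w16.png

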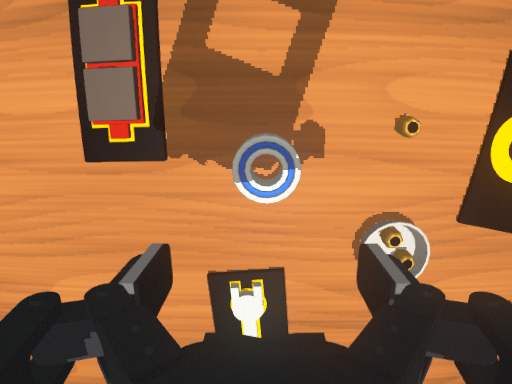

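Call:
play_rows:
  targets:
    - {"rx": 0,"ry": 0,"rz": 0,"x": 16,"y": 1.2,"z": 0,"jaw": 84}
    - {"rx": 0,"ry": 0,"rz": 0,"x": 0,"y": 0,"z": 55,"jaw": 84}
    - {"rx": 0,"ry": 0,"rz": 0,"x": 0,"y": 0,"z": 50,"jaw": 84}
    - {"rx": 0,"ry": 0,"rz": 0,"x": 0,"y": 0,"z": 30,"jaw": 84}
    - {"rx": 0,"ry": 0,"rz": 0,"x": 0,"y": 0,"z": 12,"jaw": 84}
    - {"rx": 0,"ry": 0,"rz": 0,"x": 0,"y": 0,"z": 6,"jaw": 84}
    - {"rx": 0,"ry": 0,"rz": 0,"x": 0,"y": 0,"z": 0,"jaw": 84}
    - {"rx": 0,"ry": 0,"rz": 0,"x": 0,"y": 0,"z": 0,"jaw": 84}

```text
t: 28.05
ee_pos: [0.4592, -0.1289, 0.0037]
ee_rot: [-0.008, 3.139, -0.002]
contact_force: [0.0, 0.4, 0.0]
opening: 0.0841
```

Call:
play_rows:
  targets:
    - {"rx": 0,"ry": 0,"rz": 0,"x": 0,"y": 0,"z": 0,"jaw": 84}
    - {"rx": 0,"ry": 0,"rz": 0,"x": 0,"y": 0,"z": 0,"jaw": 50}
    - {"rx": 0,"ry": 0,"rz": 0,"x": 0,"y": 0,"z": 0,"jaw": 50}
    - {"rx": 0,"ry": 0,"rz": 0,"x": 0,"y": 0,"z": 0,"jaw": 50}
    - {"rx": 0,"ry": 0,"rz": 0,"x": 0,"y": 0,"z": 0,"jaw": 50}
    - {"rx": 0,"ry": 0,"rz": 0,"x": 0,"y": 0,"z": 0,"jaw": 50}
    - {"rx": 0,"ry": 0,"rz": 0,"x": 0,"y": 0,"z": 0,"jaw": 50}
    - {"rx": 0,"ry": 0,"rz": 0,"x": 0,"y": 0,"z": 0,"jaw": 50}

```text
t: 29.05
ee_pos: [0.4587, -0.1288, 0.0032]
ee_rot: [-0.008, 3.14, -0.001]
contact_force: [-1.0, 0.1, 5.9]
opening: 0.0571
```

```bash

python3 - <<'E'
from h import *
p=shot('wrist','w17.png')
plan([.436,.118,.13],-10)
E
```

```text
pos [ 0.4587 -0.1288  0.0032] yaw -179.69 tilt [ 1.2e-03 -7.0e-04 -1.0e+00] open 57.0 F [-1.2  0.2  5.5] t 29.1 j [-0.39  0.01  2.2  -0.    0.94 -1.96]
 -> rz 0.1799  then x 65.2 y 239.1 z -126.8
```

View pics/w17.png

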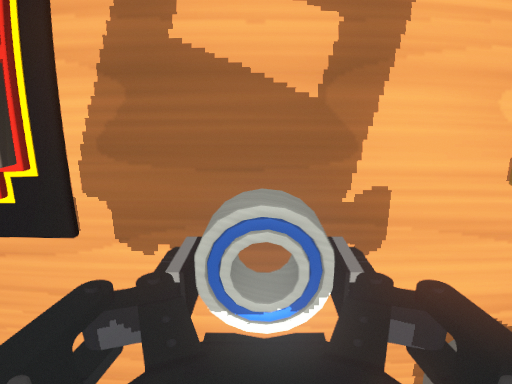

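Call:
play_rows:
  targets:
    - {"rx": 0,"ry": 0,"rz": 0,"x": 0,"y": 0,"z": -15,"jaw": 50}
    - {"rx": 0,"ry": 0,"rz": 0,"x": 0,"y": 0,"z": -45,"jaw": 50}
    - {"rx": 0,"ry": 0,"rz": 0,"x": 0,"y": 0,"z": -57,"jaw": 50}
    - {"rx": 0,"ry": 0,"rz": 0,"x": -5,"y": 45,"z": 0,"jaw": 50}
    - {"rx": 0,"ry": 0,"rz": 0,"x": -5,"y": 45,"z": 0,"jaw": 50}
    - {"rx": 0,"ry": 0,"rz": 0,"x": -5,"y": 45,"z": 0,"jaw": 50}
    - {"rx": 0,"ry": 0,"rz": 0,"x": -5,"y": 44,"z": 0,"jaw": 50}
    - {"rx": 0,"ry": 0,"rz": 0,"x": 0,"y": 0,"z": 0,"jaw": 50}

```text
t: 30.1
ee_pos: [0.4762, 0.053, 0.1189]
ee_rot: [0.015, -3.14, -0.001]
contact_force: [-0.3, -0.6, -3.6]
opening: 0.0573
```

Call:
play_rows:
  targets:
    - {"rx": 0,"ry": 0,"rz": 0,"x": 0,"y": 0,"z": 0,"jaw": 50}
    - {"rx": 0,"ry": 0,"rz": 0,"x": 0,"y": 0,"z": 0,"jaw": 50}
    - {"rx": 0,"ry": 0,"rz": 0,"x": 0,"y": 0,"z": 0,"jaw": 50}
    - {"rx": 0,"ry": 0,"rz": 0,"x": 0,"y": 0,"z": 0,"jaw": 50}
    - {"rx": 0,"ry": 0,"rz": 0,"x": 0,"y": 0,"z": 0,"jaw": 50}
    - {"rx": 0,"ry": 0,"rz": 0,"x": 0,"y": 0,"z": 0,"jaw": 50}
    - {"rx": 0,"ry": 0,"rz": 0,"x": 0,"y": 0,"z": 0,"jaw": 50}
    - {"rx": 0,"ry": 0,"rz": 0,"x": 0,"y": 0,"z": 0,"jaw": 50}

```text
t: 31.1
ee_pos: [0.4771, 0.0507, 0.1193]
ee_rot: [-0.008, 3.142, -0.0]
contact_force: [0.8, 0.5, -4.2]
opening: 0.057
```

```bash

python3 - <<'E'
from h import *
p=shot('wrist','w18.png')
h=hsv(p);e,R,s=tcp()
blue=(h[...,0]>95)&(h[...,0]<125)&(h[...,1]>120)
n,l,st,c=cv2.connectedComponentsWithStats(blue.astype(np.uint8))
for i in range(1,n):
    if st[i,4]>300:
        a=circ(p,l==i,e[2]+.025);print(c[i],st[i],'blue',a,'tool',(R.inv().apply(np.array([a[0],a[1],0])-e)*1000).round(1))
n,l,st,c=cv2.connectedComponentsWithStats(yellow(p).astype(np.uint8))
for i in range(1,n):
    if st[i,4]>300: print(c[i],st[i],'yellow',circ(p,l==i,.006))
plan([.438,.1185,.13],0.3)
E
```

```text
[263.91634757 266.00589102] [ 207  217  115  105 3395] blue (0.4749, 0.0521, 46.8, 47.2) tool [  2.1   1.4 119.3]
[350.51327045 143.71024347] [ 309  101   84   86 4559] yellow (0.437, 0.1216, 67.7, 67.8)
pos [0.4771 0.0507 0.1193] yaw -179.7 tilt [-1.e-04 -0.e+00 -1.e+00] open 57.2 F [-0.1 -0.6 -3.1] t 31.15 j [-0.01 -0.16  2.13 -0.    1.18 -1.58]
 -> rz 0.0001  then x 38.7 y 68.0 z -10.7
```

View pics/w18.png

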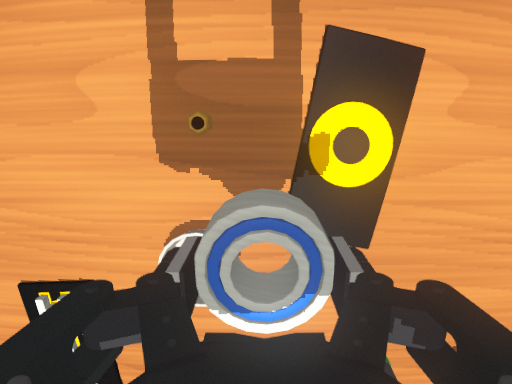

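Call:
play_rows:
  targets:
    - {"rx": 0,"ry": 0,"rz": 0,"x": 18.7,"y": 34.8,"z": 0,"jaw": 50}
    - {"rx": 0,"ry": 0,"rz": 0,"x": 18.7,"y": 34.8,"z": 0,"jaw": 50}
    - {"rx": 0,"ry": 0,"rz": 0,"x": 0,"y": 0,"z": 50,"jaw": 50}
    - {"rx": 0,"ry": 0,"rz": 0,"x": 0,"y": 0,"z": 35,"jaw": 50}
    - {"rx": 0,"ry": 0,"rz": 0,"x": 0,"y": 0,"z": 15,"jaw": 50}
    - {"rx": 0,"ry": 0,"rz": 0,"x": 0,"y": 0,"z": 0,"jaw": 50}
    - {"rx": 0,"ry": 0,"rz": 0,"x": 0,"y": 0,"z": 0,"jaw": 50}
    - {"rx": 0,"ry": 0,"rz": 0,"x": 0,"y": 0,"z": 0,"jaw": 50}

```text
t: 32.15
ee_pos: [0.4409, 0.1202, 0.021]
ee_rot: [-0.008, 3.138, 0.001]
contact_force: [-0.2, 0.1, -3.8]
opening: 0.0571
```

Call:
play_rows:
  targets:
    - {"rx": 0,"ry": 0,"rz": 0,"x": 0,"y": 0,"z": 7,"jaw": 50}
    - {"rx": 0,"ry": 0,"rz": 0,"x": 0,"y": 0,"z": 0,"jaw": 50}
    - {"rx": 0,"ry": 0,"rz": 0,"x": 0,"y": 0,"z": 0,"jaw": 50}
    - {"rx": 0,"ry": 0,"rz": 0,"x": 0,"y": 0,"z": 0,"jaw": 50}
    - {"rx": 0,"ry": 0,"rz": 0,"x": 0,"y": 0,"z": 0,"jaw": 50}
    - {"rx": 0,"ry": 0,"rz": 0,"x": 0,"y": 0,"z": 0,"jaw": 50}
    - {"rx": 0,"ry": 0,"rz": 0,"x": 0,"y": 0,"z": 0,"jaw": 50}
    - {"rx": 0,"ry": 0,"rz": 0,"x": 0,"y": 0,"z": 0,"jaw": 50}

```text
t: 33.15
ee_pos: [0.4393, 0.1201, 0.0123]
ee_rot: [-0.008, 3.142, -0.0]
contact_force: [-0.3, -0.3, -2.9]
opening: 0.057
```

```bash

python3 - <<'E'
from h import *
p=shot('wrist','w19.png')
plan([.4392,.1202,.0095],0.3)
E
```

```text
pos [0.4393 0.1201 0.0123] yaw -179.7 tilt [ 0.  0. -1.] open 57.2 F [ 0.2  0.3 -3.8] t 33.2 j [ 0.15 -0.06  2.24  0.    0.96 -1.43]
 -> rz -0.0000  then x 0.1 y 0.1 z 2.8
```

View pics/w19.png

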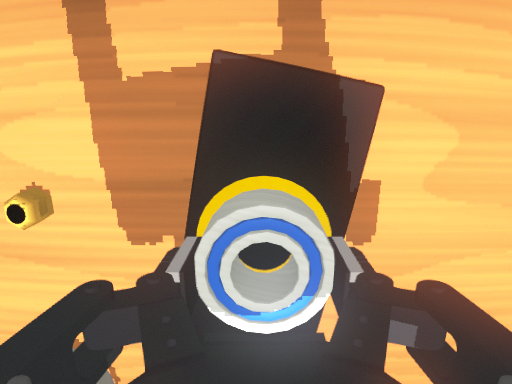

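```bash

python3 - <<'E'
from h import *
from scipy.optimize import least_squares
p=shot('wrist');e,R,s=tcp();h=hsv(p)
y=yellow(p);y[:150]=0;y[238:]=0;y[:,:180]=0;y[:,350:]=0
pts=[]
for c in range(202,328,2):
    r=np.nonzero(y[:,c])[0]
    if len(r)>1: pts.append(onz(p,(r.min()-.5,c),.006)[:2])
P=np.array(pts)
o=least_squares(lambda q:np.hypot(*(P-q).T)-.034,[.437,.12]);print('outline ctr',o.x.round(4),'rms',np.sqrt(np.mean(o.fun**2)).round(5),len(P))
blue=(h[...,0]>95)&(h[...,0]<125)&(h[...,1]>120)
n,l,st,c=cv2.connectedComponentsWithStats(blue.astype(np.uint8));i=1+np.argmax(st[1:,4])
a=circ(p,l==i,e[2]+.025);print('bearing',a)
E
```

```text
outline ctr [0.4373 0.1212] rms 0.00016 63
bearing (0.4371, 0.1215, 46.8, 47.1)
```

Call:
play_rows:
  targets:
    - {"rx": 0,"ry": 0,"rz": 0,"x": 0,"y": -0.3,"z": 2,"jaw": 50}
    - {"rx": 0,"ry": 0,"rz": 0,"x": 0,"y": 0,"z": 1.1,"jaw": 50}
    - {"rx": 0,"ry": 0,"rz": 0,"x": 0,"y": 0,"z": 0,"jaw": 50}
    - {"rx": 0,"ry": 0,"rz": 0,"x": 0,"y": 0,"z": 0,"jaw": 50}
    - {"rx": 0,"ry": 0,"rz": 0,"x": 0,"y": 0,"z": 0,"jaw": 75}
    - {"rx": 0,"ry": 0,"rz": 0,"x": 0,"y": 0,"z": 0,"jaw": 75}
    - {"rx": 0,"ry": 0,"rz": 0,"x": 0,"y": 0,"z": 0,"jaw": 75}
    - {"rx": 0,"ry": 0,"rz": 0,"x": 0,"y": 0,"z": 0,"jaw": 75}

```text
t: 34.25
ee_pos: [0.4395, 0.1198, 0.0094]
ee_rot: [-0.008, 3.141, 0.0]
contact_force: [-0.0, -0.7, -0.2]
opening: 0.0748
```

Call:
play_rows:
  targets:
    - {"rx": 0,"ry": 0,"rz": 0,"x": 0,"y": 0,"z": -15,"jaw": 75}
    - {"rx": 0,"ry": 0,"rz": 0,"x": 0,"y": 0,"z": -40,"jaw": 75}
    - {"rx": 0,"ry": 0,"rz": 0,"x": 0,"y": 0,"z": -60,"jaw": 75}
    - {"rx": 0,"ry": 0,"rz": 0,"x": -20,"y": 0,"z": -35,"jaw": 75}
    - {"rx": 0,"ry": 0,"rz": 0,"x": -20,"y": 0,"z": 0,"jaw": 75}
    - {"rx": 0,"ry": 0,"rz": 0,"x": 0,"y": 0,"z": 0,"jaw": 75}
    - {"rx": 0,"ry": 0,"rz": 0,"x": 0,"y": 0,"z": 0,"jaw": 75}
    - {"rx": 0,"ry": 0,"rz": 0,"x": 0,"y": 0,"z": 0,"jaw": 75}

```text
t: 35.25
ee_pos: [0.4783, 0.1199, 0.1585]
ee_rot: [0.008, -3.14, 0.0]
contact_force: [-0.8, -0.1, 0.6]
opening: 0.0749
```

```bash

python3 - <<'E'
from h import *
p=shot('wrist','w20.png')
plan([.629,.149,.16],0.3)
h=hsv(p)
blue=(h[...,0]>95)&(h[...,0]<125)&(h[...,1]>120)
n,l,st,c=cv2.connectedComponentsWithStats(blue.astype(np.uint8));i=1+np.argmax(st[1:,4])
print('bearing',circ(p,l==i,.034))
q=shot('top')
for t,z in [('socket_mid',.03),('grease_jar',0),('socket_mid',.06)]:
    for d in viewer.landmark_of(q,t): print(t,d['p'],d['point'],onz(q,d['point'],z))
im=q['img'][120:175,170:260];cv2.imwrite('pics/t20.png',cv2.cvtColor(cv2.resize(im,None,fx=7,fy=7,interpolation=cv2.INTER_NEAREST),cv2.COLOR_RGB2BGR))
E
```

```text
pos [0.4784 0.1199 0.1586] yaw -179.69 tilt [-1.3e-03 -2.0e-04 -1.0e+00] open 74.8 F [ 0.6  0.1 -0.3] t 35.3 j [ 0.14 -0.17  2.07 -0.    1.25 -1.44]
 -> rz 0.0001  then x -150.7 y 28.3 z -1.4
bearing (0.438, 0.1212, 46.5, 46.6)
socket_mid 0.56 [154.3, 225.8] [0.63730095 0.14778851 0.03      ]
grease_jar 0.77 [145.7, 192.8] [0.67045003 0.25187661 0.        ]
socket_mid 0.56 [154.3, 225.8] [0.63129939 0.14658673 0.06      ]
```

View pics/w20.png

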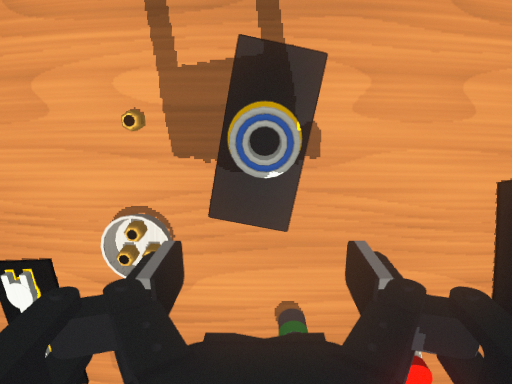

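View pics/t20.png

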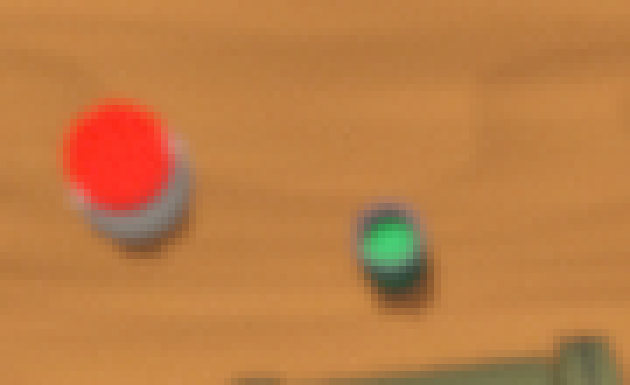

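Call:
play_rows:
  targets:
    - {"rx": 0,"ry": 0,"rz": 0,"x": -57,"y": 9,"z": -4,"jaw": 60}
    - {"rx": 0,"ry": 0,"rz": 0,"x": -57,"y": 9,"z": -4,"jaw": 60}
    - {"rx": 0,"ry": 0,"rz": 0,"x": -57,"y": 9,"z": -4,"jaw": 60}
    - {"rx": 0,"ry": 0,"rz": 0,"x": 0,"y": 0,"z": 0,"jaw": 60}
    - {"rx": 0,"ry": 0,"rz": 0,"x": 0,"y": 0,"z": 0,"jaw": 60}
    - {"rx": 0,"ry": 0,"rz": 0,"x": 0,"y": 0,"z": 0,"jaw": 60}
    - {"rx": 0,"ry": 0,"rz": 0,"x": 0,"y": 0,"z": 0,"jaw": 60}
    - {"rx": 0,"ry": 0,"rz": 0,"x": 0,"y": 0,"z": 0,"jaw": 60}

```text
t: 36.5
ee_pos: [0.6497, 0.1478, 0.1719]
ee_rot: [-0.008, 3.141, 0.0]
contact_force: [0.8, 0.4, 0.5]
opening: 0.0599
```

```bash

python3 - <<'E'
from h import *
p=shot('wrist','w21.png')
plan([.634,.147,.17],0.3)
for d in viewer.landmark_of(p,'socket_mid'): print(d['p'],d['point'],onz(p,d['point'],.03))
for d in viewer.cut_out(p,'socket_mid'): print(d['p'],d['point'],np.argwhere(d['region']).min(0),np.argwhere(d['region']).max(0))
im=p['img'][100:250,190:340];cv2.imwrite('pics/w21c.png',cv2.cvtColor(cv2.resize(im,None,fx=4,fy=4,interpolation=cv2.INTER_NEAREST),cv2.COLOR_RGB2BGR))
E
```

```text
pos [0.6498 0.1478 0.1717] yaw -179.7 tilt [ 6.e-04  1.e-04 -1.e+00] open 59.8 F [-0.   0.5 -1. ] t 36.55 j [ 0.14  0.2   1.67  0.    1.27 -1.43]
 -> rz 0.0000  then x 15.9 y -0.8 z 1.7
0.92 [169.8, 266.2] [0.63560971 0.15109763 0.03      ]
0.81 [172.9, 267.0] [149 250] [191 286]
```

View pics/w21.png

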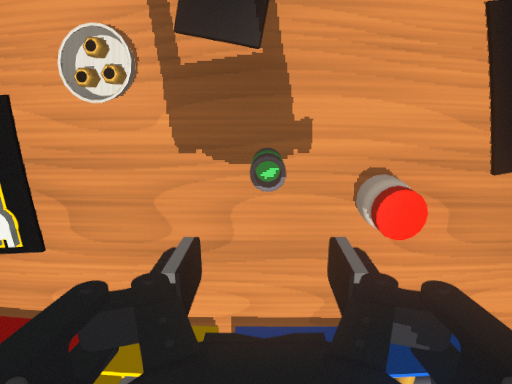

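View pics/w21c.png

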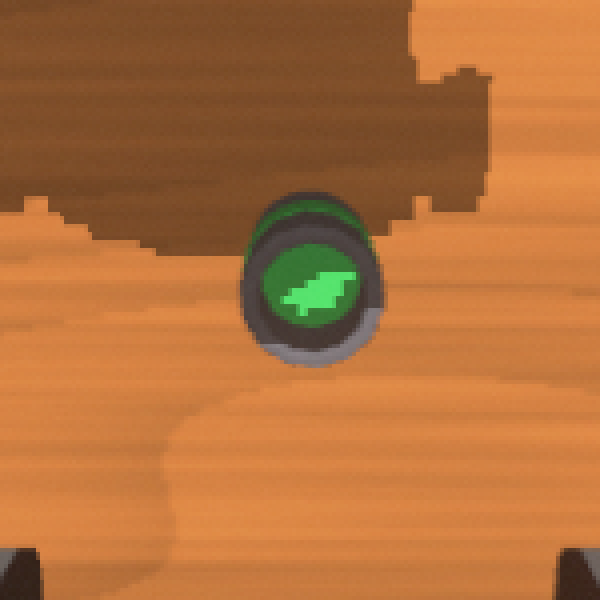

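```bash

python3 - <<'E'
from h import *
p=shot('wrist');e,R,s=tcp()
for rc in [(172.3,268),(191.5,268),(153,268),(172.3,250.2),(172.3,285.8)]: 
    X=onz(p,rc,.06);print(rc,X.round(4),(R.inv().apply(X-e)*1000).round(1))
E
```

```text
(172.3, 268) [0.6324 0.1523 0.06  ] [ 17.7   4.6 111.4]
(191.5, 268) [0.6484 0.1525 0.06  ] [  1.7   4.6 111.4]
(153, 268) [0.6167 0.1522 0.06  ] [ 33.4   4.5 111.4]
(172.3, 250.2) [0.6324 0.1379 0.06  ] [ 17.7  -9.8 111.4]
(172.3, 285.8) [0.6323 0.1667 0.06  ] [ 17.7  19.  111.4]
```

Call:
play_rows:
  targets:
    - {"rx": 0,"ry": 0,"rz": 0,"x": 16.7,"y": 3,"z": 0,"jaw": 60}
    - {"rx": 0,"ry": 0,"rz": 0,"x": 0,"y": 0,"z": 50,"jaw": 60}
    - {"rx": 0,"ry": 0,"rz": 0,"x": 0,"y": 0,"z": 50,"jaw": 60}
    - {"rx": 0,"ry": 0,"rz": 0,"x": 0,"y": 0,"z": 40,"jaw": 60}
    - {"rx": 0,"ry": 0,"rz": 0,"x": 0,"y": 0,"z": 15,"jaw": 60}
    - {"rx": 0,"ry": 0,"rz": 0,"x": 0,"y": 0,"z": 5,"jaw": 60}
    - {"rx": 0,"ry": 0,"rz": 0,"x": 0,"y": 0,"z": 0,"jaw": 60}
    - {"rx": 0,"ry": 0,"rz": 0,"x": 0,"y": 0,"z": 0,"jaw": 60}

```text
t: 37.7
ee_pos: [0.635, 0.151, 0.0134]
ee_rot: [-0.008, 3.138, 0.001]
contact_force: [-0.2, -0.1, 1.0]
opening: 0.0601
```

Call:
play_rows:
  targets:
    - {"rx": 0,"ry": 0,"rz": 0,"x": 0,"y": 0,"z": 0,"jaw": 60}
    - {"rx": 0,"ry": 0,"rz": 0,"x": 0,"y": 0,"z": 0,"jaw": 20}
    - {"rx": 0,"ry": 0,"rz": 0,"x": 0,"y": 0,"z": 0,"jaw": 20}
    - {"rx": 0,"ry": 0,"rz": 0,"x": 0,"y": 0,"z": 0,"jaw": 20}
    - {"rx": 0,"ry": 0,"rz": 0,"x": 0,"y": 0,"z": 0,"jaw": 20}
    - {"rx": 0,"ry": 0,"rz": 0,"x": 0,"y": 0,"z": 0,"jaw": 20}
    - {"rx": 0,"ry": 0,"rz": 0,"x": 0,"y": 0,"z": 0,"jaw": 20}
    - {"rx": 0,"ry": 0,"rz": 0,"x": 0,"y": 0,"z": 0,"jaw": 20}
  force: 40

```text
t: 38.7
ee_pos: [0.6338, 0.1507, 0.0117]
ee_rot: [-0.008, 3.141, -0.0]
contact_force: [-0.8, -1.7, 5.0]
opening: 0.0288
```

```bash

python3 - <<'E'
from h import *
p=shot('wrist','w22.png')
plan([.48,.35,.12],0.3)
E
```

```text
pos [0.6338 0.1507 0.0117] yaw -179.7 tilt [ 6.e-04 -2.e-04 -1.e+00] open 29.0 F [-0.8 -2.   4.9] t 38.75 j [ 0.15  0.34  1.79 -0.    1.01 -1.42]
 -> rz 0.0000  then x 152.8 y 200.1 z -108.3
```

View pics/w22.png

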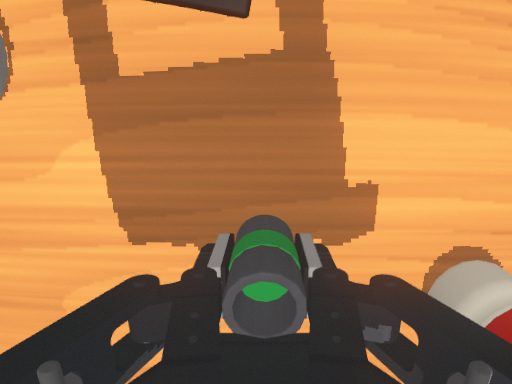

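Call:
play_rows:
  targets:
    - {"rx": 0,"ry": 0,"rz": 0,"x": 0,"y": 0,"z": -15,"jaw": 20}
    - {"rx": 0,"ry": 0,"rz": 0,"x": 0,"y": 0,"z": -50,"jaw": 20}
    - {"rx": 0,"ry": 0,"rz": 0,"x": 0,"y": 0,"z": -60,"jaw": 20}
    - {"rx": 0,"ry": 0,"rz": 0,"x": 8,"y": 52,"z": 0,"jaw": 20}
    - {"rx": 0,"ry": 0,"rz": 0,"x": 8,"y": 52,"z": 0,"jaw": 20}
    - {"rx": 0,"ry": 0,"rz": 0,"x": 8,"y": 52,"z": 0,"jaw": 20}
    - {"rx": 0,"ry": 0,"rz": 0,"x": 8,"y": 52,"z": 0,"jaw": 20}
    - {"rx": 0,"ry": 0,"rz": 0,"x": 0,"y": 0,"z": 0,"jaw": 20}

```text
t: 39.75
ee_pos: [0.5984, 0.3622, 0.1355]
ee_rot: [0.016, -3.14, -0.001]
contact_force: [0.1, -1.3, -2.5]
opening: 0.0288
```

Call:
play_rows:
  targets:
    - {"rx": 0,"ry": 0,"rz": 0,"x": 0,"y": 0,"z": 0,"jaw": 20}
    - {"rx": 0,"ry": 0,"rz": 0,"x": 0,"y": 0,"z": 0,"jaw": 20}
    - {"rx": 0,"ry": 0,"rz": 0,"x": 0,"y": 0,"z": 0,"jaw": 20}
    - {"rx": 0,"ry": 0,"rz": 0,"x": 0,"y": 0,"z": 0,"jaw": 20}
    - {"rx": 0,"ry": 0,"rz": 0,"x": 0,"y": 0,"z": 0,"jaw": 20}
    - {"rx": 0,"ry": 0,"rz": 0,"x": 0,"y": 0,"z": 0,"jaw": 20}
    - {"rx": 0,"ry": 0,"rz": 0,"x": 0,"y": 0,"z": 0,"jaw": 20}
    - {"rx": 0,"ry": 0,"rz": 0,"x": 0,"y": 0,"z": 0,"jaw": 20}

```text
t: 40.75
ee_pos: [0.6003, 0.3587, 0.1362]
ee_rot: [0.008, -3.142, 0.0]
contact_force: [-0.6, -0.2, -2.2]
opening: 0.0289
```

```bash

python3 - <<'E'
from h import *
p=shot('wrist','w23.png');e,R,s=tcp()
n,l,st,c=cv2.connectedComponentsWithStats(yellow(p).astype(np.uint8))
for i in range(1,n):
    if st[i,4]>100: print(c[i],st[i],'yellow',circ(p,l==i,.006))
plan([.554,.408,.13],0.3)
im=p['img'][200:350,190:340];cv2.imwrite('pics/w23c.png',cv2.cvtColor(cv2.resize(im,None,fx=4,fy=4,interpolation=cv2.INTER_NEAREST),cv2.COLOR_RGB2BGR))
E
```

```text
[11.45789474 18.82631579] [  0   0  20  39 190] yellow (0.4534, 0.1439, 9.6, 31.9)
[324.75374593 133.48338762] [ 303  112   44   45 1535] yellow (0.5527, 0.4112, 36.5, 36.8)
pos [0.6004 0.3587 0.1362] yaw -179.7 tilt [-0. -0. -1.] open 29.1 F [-0.4  1.5 -2.5] t 40.8 j [ 0.46  0.3   1.61 -0.    1.23 -1.11]
 -> rz 0.0001  then x 46.1 y 49.6 z 6.2
```

View pics/w23.png

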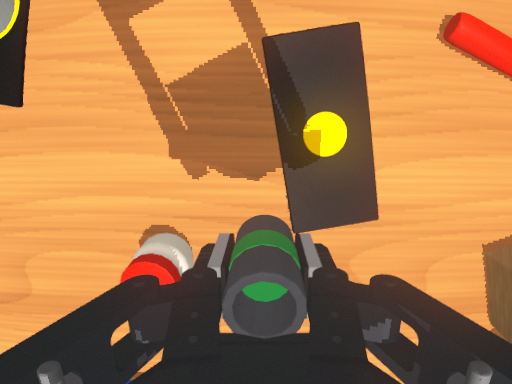

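View pics/w23c.png

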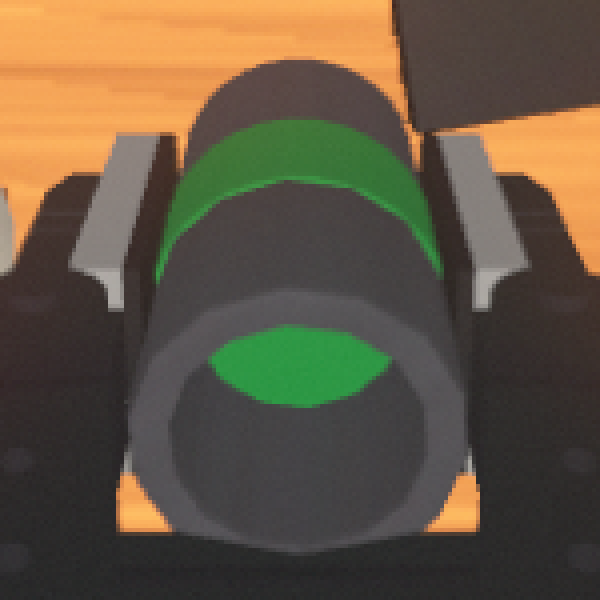

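```bash

python3 - <<'E'
from h import *
p=shot('wrist');e,R,s=tcp()
t=lambda rc,z:(R.inv().apply(onz(p,rc,e[2]+z)-e)*1000).round(1)
print('rim',t((272.25,264.75),.0483),t((338,264.75),.0483),t((305,222.5),.0483),t((305,307),.0483))
print('bottom',t((214.75,264.75),-.0117))
E
```

```text
rim [ 14.6   1.6 -48.3] [-11.7   1.7 -48.3] [  2.  -12.8 -48.3] [  2.   16.1 -48.3]
bottom [14.7  1.8 11.7]
```

Call:
play_rows:
  targets:
    - {"rx": 0,"ry": 0,"rz": 0,"x": 23.8,"y": 25.5,"z": 0,"jaw": 20}
    - {"rx": 0,"ry": 0,"rz": 0,"x": 23.8,"y": 25.5,"z": 0,"jaw": 20}
    - {"rx": 0,"ry": 0,"rz": 0,"x": 0,"y": 0,"z": 50,"jaw": 20}
    - {"rx": 0,"ry": 0,"rz": 0,"x": 0,"y": 0,"z": 40,"jaw": 20}
    - {"rx": 0,"ry": 0,"rz": 0,"x": 0,"y": 0,"z": 18,"jaw": 20}
    - {"rx": 0,"ry": 0,"rz": 0,"x": 0,"y": 0,"z": 6,"jaw": 20}
    - {"rx": 0,"ry": 0,"rz": 0,"x": 0,"y": 0,"z": 0,"jaw": 20}
    - {"rx": 0,"ry": 0,"rz": 0,"x": 0,"y": 0,"z": 0,"jaw": 20}

```text
t: 41.85
ee_pos: [0.554, 0.4101, 0.0245]
ee_rot: [-0.008, 3.138, 0.003]
contact_force: [-0.0, 0.4, -2.3]
opening: 0.0287
```

Call:
play_rows:
  targets:
    - {"rx": 0,"ry": 0,"rz": 0,"x": 0,"y": 0,"z": 0,"jaw": 20}
    - {"rx": 0,"ry": 0,"rz": 0,"x": 0,"y": 0,"z": 0,"jaw": 20}
    - {"rx": 0,"ry": 0,"rz": 0,"x": 0,"y": 0,"z": 0,"jaw": 20}
    - {"rx": 0,"ry": 0,"rz": 0,"x": 0,"y": 0,"z": 0,"jaw": 20}
    - {"rx": 0,"ry": 0,"rz": 0,"x": 0,"y": 0,"z": 0,"jaw": 20}
    - {"rx": 0,"ry": 0,"rz": 0,"x": 0,"y": 0,"z": 0,"jaw": 20}
    - {"rx": 0,"ry": 0,"rz": 0,"x": 0,"y": 0,"z": 0,"jaw": 20}
    - {"rx": 0,"ry": 0,"rz": 0,"x": 0,"y": 0,"z": 0,"jaw": 20}

```text
t: 42.85
ee_pos: [0.5525, 0.4094, 0.0222]
ee_rot: [0.008, -3.142, 0.0]
contact_force: [0.5, -0.3, -1.9]
opening: 0.0292
```

```bash

python3 - <<'E'
from h import *
from scipy.optimize import least_squares
p=shot('wrist','w24.png');e,R,s=tcp()
plan([.554,.408,.0177],0.3)
y=yellow(p);y[:,:200]=0;y[:,330:]=0;y[:150]=0
pts=[]
for c in range(200,330,2):
    r=np.nonzero(y[:,c])[0]
    if len(r)>1: pts.append(onz(p,(r.min()-.5,c),.006)[:2])
P=np.array(pts)
o=least_squares(lambda q:np.hypot(*(P-q).T)-.0185,[.5527,.411]);print('outline ctr',o.x.round(4),'rms',np.sqrt(np.mean(o.fun**2)).round(5),len(P),'tool',(R.inv().apply(np.r_[o.x,0]-e)*1000).round(1))
im=p['img'][170:320,190:340];cv2.imwrite('pics/w24c.png',cv2.cvtColor(cv2.resize(im,None,fx=4,fy=4,interpolation=cv2.INTER_NEAREST),cv2.COLOR_RGB2BGR))
E
```

```text
pos [0.5525 0.4094 0.0222] yaw -179.7 tilt [ 0.  0. -1.] open 28.7 F [ 0.2  0.2 -1.4] t 42.9 j [ 0.56  0.4   1.7   0.    1.05 -1.02]
 -> rz 0.0000  then x -1.5 y -1.4 z 4.5
outline ctr [0.5529 0.4109] rms 0.00014 34 tool [-0.4  1.5 22.2]
```

View pics/w24c.png

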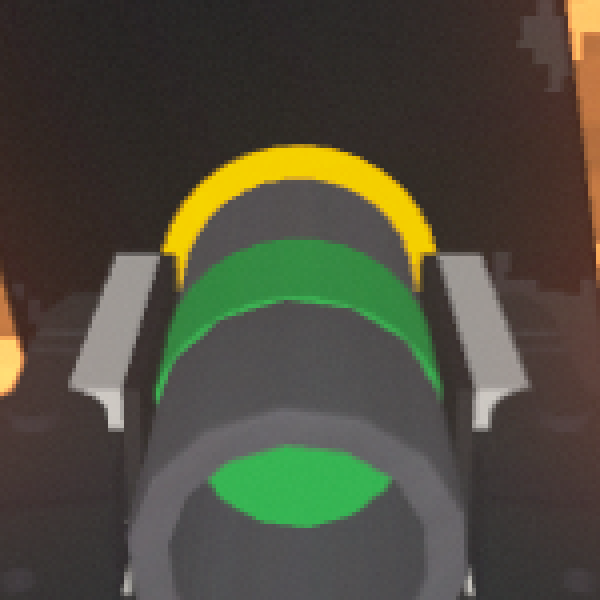

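Call:
play_rows:
  targets:
    - {"rx": 0,"ry": 0,"rz": 0,"x": 0,"y": 0,"z": 3,"jaw": 20}
    - {"rx": 0,"ry": 0,"rz": 0,"x": 0,"y": 0,"z": 1.5,"jaw": 20}
    - {"rx": 0,"ry": 0,"rz": 0,"x": 0,"y": 0,"z": 0,"jaw": 20}
    - {"rx": 0,"ry": 0,"rz": 0,"x": 0,"y": 0,"z": 0,"jaw": 20}
    - {"rx": 0,"ry": 0,"rz": 0,"x": 0,"y": 0,"z": 0,"jaw": 20}
    - {"rx": 0,"ry": 0,"rz": 0,"x": 0,"y": 0,"z": 0,"jaw": 20}
    - {"rx": 0,"ry": 0,"rz": 0,"x": 0,"y": 0,"z": 0,"jaw": 20}
    - {"rx": 0,"ry": 0,"rz": 0,"x": 0,"y": 0,"z": 0,"jaw": 20}

```text
t: 43.9
ee_pos: [0.5525, 0.4093, 0.0178]
ee_rot: [0.008, -3.141, 0.0]
contact_force: [-1.7, -1.2, 0.6]
opening: 0.0289
```

Call:
play_rows:
  targets:
    - {"rx": 0,"ry": 0,"rz": 0,"x": 0,"y": 0,"z": 0,"jaw": 35}
    - {"rx": 0,"ry": 0,"rz": 0,"x": 0,"y": 0,"z": 0,"jaw": 45}
    - {"rx": 0,"ry": 0,"rz": 0,"x": 0,"y": 0,"z": 0,"jaw": 60}
    - {"rx": 0,"ry": 0,"rz": 0,"x": 0,"y": 0,"z": 0,"jaw": 60}
    - {"rx": 0,"ry": 0,"rz": 0,"x": 0,"y": 0,"z": 0,"jaw": 60}
    - {"rx": 0,"ry": 0,"rz": 0,"x": 0,"y": 0,"z": -20,"jaw": 60}
    - {"rx": 0,"ry": 0,"rz": 0,"x": 0,"y": 0,"z": -50,"jaw": 60}
    - {"rx": 0,"ry": 0,"rz": 0,"x": 0,"y": 0,"z": -60,"jaw": 60}

```text
t: 44.9
ee_pos: [0.5519, 0.409, 0.1492]
ee_rot: [0.008, -3.14, 0.001]
contact_force: [0.7, 0.6, -0.1]
opening: 0.0602
```

Call:
play_rows:
  targets:
    - {"rx": 0,"ry": 0,"rz": 0,"x": -30,"y": 0,"z": -30,"jaw": 60}
    - {"rx": 0,"ry": 0,"rz": 0,"x": 0,"y": 0,"z": -30,"jaw": 60}
    - {"rx": 0,"ry": 0,"rz": 0,"x": 0,"y": 0,"z": 0,"jaw": 60}
    - {"rx": 0,"ry": 0,"rz": 0,"x": 0,"y": 0,"z": 0,"jaw": 60}
    - {"rx": 0,"ry": 0,"rz": 0,"x": 0,"y": 0,"z": 0,"jaw": 60}
    - {"rx": 0,"ry": 0,"rz": 0,"x": 0,"y": 0,"z": 0,"jaw": 60}
    - {"rx": 0,"ry": 0,"rz": 0,"x": 0,"y": 0,"z": 0,"jaw": 60}
    - {"rx": 0,"ry": 0,"rz": 0,"x": 0,"y": 0,"z": 0,"jaw": 60}

```text
t: 45.9
ee_pos: [0.5824, 0.4095, 0.2074]
ee_rot: [0.008, -3.141, 0.0]
contact_force: [0.4, -0.4, -0.1]
opening: 0.06
```

```bash

python3 - <<'E'
from h import *
p=shot('wrist','w25.png');plan([.554,.408,.0177],0.3)
q=shot('top','top25.png'); shot('scene','scene25.png')
for t,z in [('wrench_mid',.011),('brakepad_mid',.014),('bearing_mid',.02),('socket_mid',.036),('nut_dish',0),('grease_jar',0)]:
    for d in viewer.landmark_of(q,t): print(t,round(d['p'],2),onz(q,d['point'],z).round(4))
E
```

```text
pos [0.5825 0.4095 0.2076] yaw -179.7 tilt [-2.e-04 -1.e-04 -1.e+00] open 59.8 F [0.3 0.1 0.5] t 45.95 j [ 0.54  0.27  1.52 -0.    1.35 -1.04]
 -> rz -0.0000  then x 28.5 y -1.4 z 189.9
wrench_mid 0.79 [ 0.6513 -0.1481  0.011 ]
wrench_mid 0.72 [0.3166 0.5739 0.011 ]
brakepad_mid 0.98 [ 0.3759 -0.2612  0.014 ]
bearing_mid 0.79 [0.4407 0.1167 0.02  ]
socket_mid 0.37 [0.5578 0.4143 0.036 ]
socket_mid 0.29 [ 0.6529 -0.1392  0.036 ]
nut_dish 0.75 [ 0.5509 -0.0104  0.    ]
grease_jar 0.61 [0.6695 0.2503 0.    ]
```

View pics/w25.png

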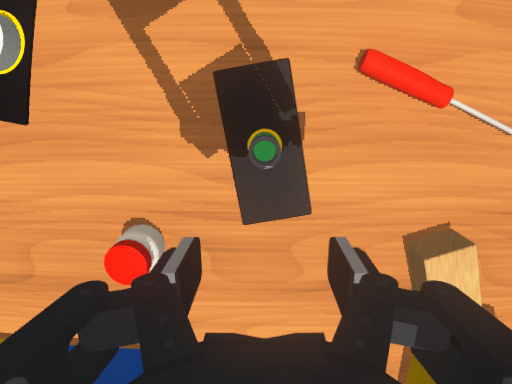

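View pics/top25.png

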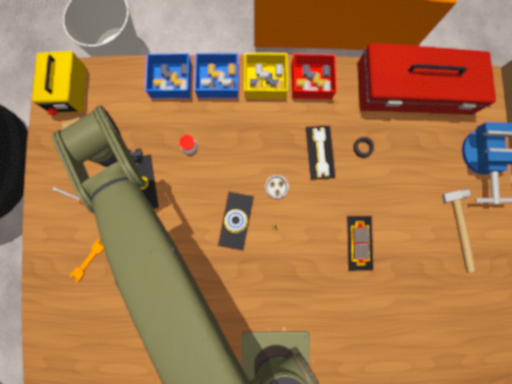

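View pics/scene25.png

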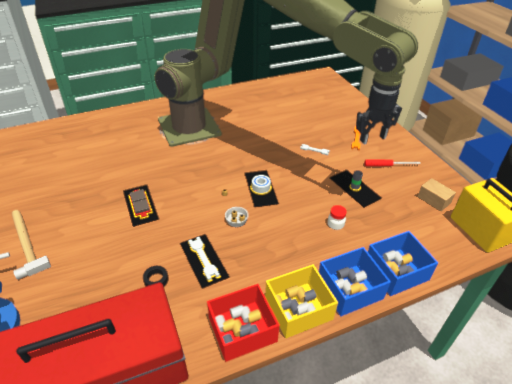

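The wrist picture (w25) shows the socket upright on the disc at about (265,150). The top picture shows the wrench (320,152), pad (360,243) and bearing (235,221) inside their outlines, and the dish (276,187) and jar (188,144) where they started. I'm handing the job in.

```bash
python3 -c "
from cell import robot
print(robot.finish_job())"
```

```text
the job is handed in; nothing more can be done
None
```

The wrench (the large silver one), brake pad, bearing and socket are each on their own outlined tile, placed in that order. I handed the job in at about 46 s of the 134 s allowed; no verdict is reported.

**Last checks**
- **Centring:** close wrist views just before each release put every part within about 0.5 mm of its outline centre. The wrench and brake pad lie along their outlines.
- **After release:** wrist pictures of all four parts, plus the final top and scene pictures, show them staying put. The pad is friction side up, and the socket is upright with its open end up. The gripper was clear and read no contact force.
- **Left alone:** the nut dish, grease jar, small wrench and orange wrench look unmoved. The final top picture can't show the small wrench because the arm hides it, but the scene picture does.

**Disagreements**
- **Cameras:** the top and wrist cameras differed by 1.5–3 mm. I trusted the wrist camera, where part and outline show in the same picture.
- **Landmark network:** its top-view points on the final picture were up to about 7 mm off (brake pad), so I did not use them for the verdict.

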